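# Ready the bench analyser for the morning run

## Robot

A 6-joint arm with a two-finger parallel gripper is mounted at the origin on the work surface. World frame = base frame: x ahead of the robot, y to its left, z up, the work surface at z = 0. Lengths are in mm, angles in rad, forces in N, time in s.
With the tool pointing down it reaches from about 400 to 925 mm from the base axis. Payload 12.5 kg.
Tool frame: the origin (TCP) lies at the very end of the fingers, on their centre line; the grasp point (between the pads) lies 19 mm behind it; z points along the fingers, x is the direction in which the jaws open and shut, and the axes are right-handed (so a half turn about z gives the same grasp; the last joint's range is limited). The gripper opens to 95 mm and grips with 3 to 60 N. Pads are 20 mm wide; open, the fingers measure 119 mm over their backs; the gripper's body (75 mm by 180 mm) begins 59 mm behind the grasp point.
Start: joints at [-1.309, 0.491, 1.559, -0, 1.092, -0.106], TCP at [224.751, -583.21, 214.661] pointing down, gripper open.
Joint ranges: [-3.1, 3.1], [-0.84, 2.19], [0.05, 2.79], [-1.13, 4.28], [0.06, 2.93], [-2.69, 2.69]. Speed limits (rad/s): [2.22, 2.22, 2.79, 3.14, 3.14, 3.14].

## Interface

Orientations are given as [roll, pitch, yaw] about the fixed x, y, z axes, in that order (R = Rz(yaw) Ry(pitch) Rx(roll)).
In Python, from cell import env gives the robot as it stands.
- The arm moves only by the tool arm_command, never from a script. Its argument "motion" is one flat list of numbers, 7 for each row, row after row: the opening, from -1 (shut) to 1 (fully open), then the shift along the tool's x, y, z in mm, then the turn, a rotation vector about the tool's x, y, z in degrees. In form: [fingers, dx, dy, dz, rx, ry, rz, fingers, dx, dy, dz, rx, ry, rz, ...]. A call has 1 to 20 rows; each row is the pose to reach, as a shift and turn from the pose commanded when the call began, along the tool's axes at that moment; what a row does not reach only later rows make up. A row lasts 1/10 s, in which the tool goes at most 50 mm and 8.59 degrees, less where a joint would pass 70% of its speed; a pose out of reach is approached as far as the arm can. A call with a gripper value outside its range is refused whole. The fingers move at their own pace and stop on an object; the grip force is fixed at half the most. Time passes only in rows, so rows that repeat a pose let the fingers close. It gives the time, the measured TCP pose, the force and the opening at its end, in the units of the state.
- env.state(): the state, without advancing time (a new reading comes with each control period).
- env.read_camera(name): name is "scene" or "side" or "wrist"; returns (picture, depth): 480x640x3 uint8, red, green, blue; 480x640 float32, mm along the optical axis (not along the pixel's ray), 0 where there is no reading.
- env.calibration(name): a dict with "fx", "fy", "cx", "cy" (pixels), "cam_to_world" (4x4, takes a point from camera to world coordinates). Camera axes: x right, y down, z forward; pixel columns grow to the right and rows downward; lengths in mm; the calibration is good to about 2 mm. The wrist camera is an equidistant fisheye: a pixel r from the principal point sees the ray r / f radians off the axis. A picture is of the moment at which its call begins: read the wrist's pose just before it. calibration takes no time and is no camera call; for the wrist camera it gives the pose at the moment of the call.
- env.job_done(): hands the job in, once; it reports no verdict.
Trained networks look in the newest picture that a camera, given by its name, has taken for a name from the list of things; names that differ only in an ending like _2 or _b are one class to them, and where a whole thing is asked for, a point or a joint stands for the part that bears it (a point fixed in the world has none). Each returns a list of dicts, best first, with "confidence" (0 to 1); they miss things now and then, are a little off and sometimes report something else, mostly with a low value. They report only what shows in the picture. A call takes as long as a camera call.
- env.recognise(camera, label): "location" ([column, row] in pixels, amid what is visible of it).
- env.silhouettes(camera, label): "region" (480x640 bool, what is visible of it) and "location" ([column, row] in pixels, amid what is visible of it).
- env.spot_point(camera, label): "location" ([column, row] in pixels: a listed point, or the origin of a listed thing).
The state is a dict: "t": time; "joints": joint angles; "qvel": joint speeds; "tau": joint torques, N m; "eef_pos": TCP position; "tcp_rot": TCP orientation; "ft_force": force on the tool from outside, world axes, zero at the start; "moment": the same for the moment, N m; "opening": opening from 0.0 (shut) to 1.0 (fully open).
Only numpy, scipy, OpenCV 4.12 (cv2) and the standard library are available. Lean on these libraries where they do the work, as an engineer would, in place of code of your own. Each camera call takes 0.05 s, during which the arm holds its last target.

## Task

Get the small analyser ready for the morning run: slide its reagent bay cover right back, take out the used packs standing in the bay (their mouths are open) and stand them in the steel tray, stand every fresh, capped pack from the tray in a lane of the bay, lowering it to the floor and not dropping it, and slide the cover fully shut again. Also (before or after) swing the little dust cover right aside so that the sample port is uncovered, and lift the wash canister by its handle off the filling stand and set it down gently, upright and wholly on the steel supply plate at the analyser's side, its long sides in line with the plate's. Do not tip the canister, and leave the other things on the bench where they are.

Things in the scene. Friction and masses are not known exactly. Their poses are not given: they have to be found in the camera images.
- analyser: white bench analyser, fixed; origin at bench level under the middle of its deck, x from its front (facing the robot) to its rear, y to its left, z up. Deck 300 mm deep (x -150 to 150), 340 wide, 100 high; behind it (x 150 to 330) the measuring unit, 206 mm high. The reagent bay is in the right part of the deck, the sample port in the left; the supply plate adjoins the left side
- cover (a joint): the reagent bay's flat grey cover, 140 mm along x by 204 along y, 5 thick, on the deck (its top 106 mm above the bench): 0 is fully shut; it slides straight along the analyser's +x, 0.137 m to the open stop. About 2 N of friction, stays where left; may start a little ajar
- cover_handle (a point): top centre of the cover's black handle bar, which moves with the cover: 14 mm thick along the analyser's x, 90 mm long along y, 20 mm high above the cover, near the cover's front edge
- bay (a point): centre of the floor of the reagent bay, 10 mm above the bench; axes as the analyser's. Four lanes side by side, each 120 mm long (x) and 43 wide, centres at x = 0 and y = -70.5 mm (lane 1, robot's right), -23.5, 23.5, 70.5 mm (lane 4); dividers 30 mm high, the bay's outer walls 90 mm above this floor. A lane is free if no pack stands in it
- dust_cover (a joint): angle of the grey pivoting dust cover (4 mm plate: an arm with a 50 mm disc) on its upright pin: 0 is shut, arm pointing from the pin along the analyser's +y, disc over the sample port (a 34 mm hole 55 mm from the pin); opens clockwise seen from above to a stop at 1.65 rad, arm along +x. Port clear from about 0.8 rad. Light friction (1 N at the knob), stays where left; may start a little open
- dust_knob (a point): top centre of the dust cover's black knob: a cylinder 18 mm in diameter and 24 mm high on the middle of the disc, 55 mm from the pin; it moves with the dust cover
- pin (a point): the dust cover's pivot pin, at deck height (100 mm above the bench)
- supply_plate (a point): centre of the top face of the steel supply plate, 180 mm along the analyser's x by 120 mm along y, 8 mm above the bench; axes as the analyser's
- tray: shallow steel tray, fixed, 250 mm (its x) by 170 mm, wall 4 mm thick and 20 mm high, floor 4 mm above the bench, in which the fresh packs stand and into which the used ones go. Origin: centre of the underside
- pack1: white reagent pack: box 100 mm long (its x), 34 wide (y), 58 high; on the middle of its top an upright grip fin 16 mm thick along x, 30 across, 26 high (top 84 mm above the base), to be pinched along x; flat grey caps 5 mm high at both ends. About 0.15 kg, low centre of mass. Origin: centre of the underside. Fresh, to be loaded from the tray; two or three are present (None: absent).
- pack2: white reagent pack: box 100 mm long (its x), 34 wide (y), 58 high; on the middle of its top an upright grip fin 16 mm thick along x, 30 across, 26 high (top 84 mm above the base), to be pinched along x; flat grey caps 5 mm high at both ends. About 0.15 kg, low centre of mass. Origin: centre of the underside. Fresh, to be loaded from the tray; two or three are present (None: absent).
- pack3: white reagent pack: box 100 mm long (its x), 34 wide (y), 58 high; on the middle of its top an upright grip fin 16 mm thick along x, 30 across, 26 high (top 84 mm above the base), to be pinched along x; flat grey caps 5 mm high at both ends. About 0.15 kg, low centre of mass. Origin: centre of the underside. Fresh, to be loaded from the tray; two or three are present (None: absent).
- used1: white reagent pack: box 100 mm long (its x), 34 wide (y), 58 high; on the middle of its top an upright grip fin 16 mm thick along x, 30 across, 26 high (top 84 mm above the base), to be pinched along x; open dark mouths, no caps, at both ends. About 0.15 kg, low centre of mass. Origin: centre of the underside. Used, standing in lane 1 of the bay; one or two of the four are present (None: absent).
- used2: white reagent pack: box 100 mm long (its x), 34 wide (y), 58 high; on the middle of its top an upright grip fin 16 mm thick along x, 30 across, 26 high (top 84 mm above the base), to be pinched along x; open dark mouths, no caps, at both ends. About 0.15 kg, low centre of mass. Origin: centre of the underside. Used, standing in lane 2 of the bay; one or two of the four are present (None: absent).
- used3: white reagent pack: box 100 mm long (its x), 34 wide (y), 58 high; on the middle of its top an upright grip fin 16 mm thick along x, 30 across, 26 high (top 84 mm above the base), to be pinched along x; open dark mouths, no caps, at both ends. About 0.15 kg, low centre of mass. Origin: centre of the underside. Used, standing in lane 3 of the bay; one or two of the four are present (None: absent).
- used4: white reagent pack: box 100 mm long (its x), 34 wide (y), 58 high; on the middle of its top an upright grip fin 16 mm thick along x, 30 across, 26 high (top 84 mm above the base), to be pinched along x; open dark mouths, no caps, at both ends. About 0.15 kg, low centre of mass. Origin: centre of the underside. Used, standing in lane 4 of the bay; one or two of the four are present (None: absent).
- stand: steel filling stand, fixed, 165 mm (its x) by 110 mm, top 60 mm above the bench, with the canister on it. Origin: centre of the underside
- canister: whitish wash canister, 144 mm long (its x), 84 wide (y), 130 high, 0.45 to 0.75 kg; above its top a straight round handle bar, 16 mm in diameter, along its x from x = -46 to 26 mm, axis 176 mm above the base (38 mm free under it); capped spout 18 mm high at x = 56 mm. Grip the bar near x = 0 to lift it level. Origin: centre of the underside; either end may face the rear
- tube_rack: bystander: blue rack of capped tubes, 70 by 150 mm, 82 mm high; origin: centre of the underside
- tip_box: bystander: clear box with grey lid, 87 by 122 mm, 68 mm high; origin: centre of the underside
- bleach: bystander: white bottle with yellow cap, 72 mm in diameter, 200 mm high; origin: centre of the underside
- solvent: bystander: amber bottle, 64 mm in diameter, 150 mm high; origin: centre of the underside
- jar: bystander: white jar, 60 mm in diameter, 75 mm high; origin: centre of the underside

How it is judged (in metres and radians):
On the way, in this order (a step that is already met when the one before it is completed fails the run):
1. the bay cover is slid back, open (value of joint cover above 0.11 m), for 0.2 s.
2. every fresh pack stands on the floor of a lane and every used one in the tray (x of pack1 in the frame of bay between -0.02 and 0.02 m and y of pack1 in the frame of bay between -0.095 and 0.095 m and z of pack1 in the frame of bay between -0.006 and 0.006 m and angle between each of pack1, pack2, pack3, used1, used2, used3, used4's own z axis and vertical below 0.12 rad and x of pack2 in the frame of bay between -0.02 and 0.02 m and y of pack2 in the frame of bay between -0.095 and 0.095 m and z of pack2 in the frame of bay between -0.006 and 0.006 m and x of pack3 in the frame of bay between -0.02 and 0.02 m and y of pack3 in the frame of bay between -0.095 and 0.095 m and z of pack3 in the frame of bay between -0.006 and 0.006 m and x of used1 in the frame of tray between -0.12 and 0.12 m and y of used1 in the frame of tray between -0.08 and 0.08 m and z of used1 in the frame of tray between -0.003 and 0.01 m and x of used2 in the frame of tray between -0.12 and 0.12 m and y of used2 in the frame of tray between -0.08 and 0.08 m and z of used2 in the frame of tray between -0.003 and 0.01 m and x of used3 in the frame of tray between -0.12 and 0.12 m and y of used3 in the frame of tray between -0.08 and 0.08 m and z of used3 in the frame of tray between -0.003 and 0.01 m and x of used4 in the frame of tray between -0.12 and 0.12 m and y of used4 in the frame of tray between -0.08 and 0.08 m and z of used4 in the frame of tray between -0.003 and 0.01 m), for 0.2 s.
3. the bay cover is fully shut (value of joint cover below 0.006 m), for 0.2 s.
At the end, for the whole second after the job is handed in: cover within 6 mm of shut; every fresh pack upright on a lane floor (6 mm), every used one upright on the tray floor (6 mm); dust cover beyond 1.0 rad; canister upright on the supply plate, centre within 20 mm of the plate's in x and y, in line within 0.2 rad; all at rest (all of step 2 and value of joint cover below 0.006 m and value of joint dust_cover above 1 rad and x of canister in the frame of supply_plate between -0.02 and 0.02 m and y of canister in the frame of supply_plate between -0.02 and 0.02 m and z of canister in the frame of supply_plate between -0.005 and 0.005 m and angle between canister's own z axis and vertical below 0.08 rad and angle between the x axis of canister and the x axis of analyser, either way round below 0.2 rad and linear speed of each of pack1, pack2, pack3, used1, used2, used3, used4, canister below 0.02 m/s); the robot touches nothing.
It fails at once if a fresh pack is dropped into the bay ((x of pack1 in the frame of bay between -0.03 and 0.03 m and y of pack1 in the frame of bay between -0.095 and 0.095 m and z of pack1 in the frame of bay between 0.008 and 0.07 m and linear speed of pack1 above 0.65 m/s) or (x of pack2 in the frame of bay between -0.03 and 0.03 m and y of pack2 in the frame of bay between -0.095 and 0.095 m and z of pack2 in the frame of bay between 0.008 and 0.07 m and linear speed of pack2 above 0.65 m/s) or (x of pack3 in the frame of bay between -0.03 and 0.03 m and y of pack3 in the frame of bay between -0.095 and 0.095 m and z of pack3 in the frame of bay between 0.008 and 0.07 m and linear speed of pack3 above 0.65 m/s)).
It fails at once if the canister is tipped by more than 0.5 rad (angle between canister's own z axis and vertical above 0.5 rad).
It fails at once if the canister is set down hard on the plate (over 60 N) (contact force between canister and analyser above 60 N).
It fails at once if another thing on the bench is pushed more than 30 mm or knocked over (distance of any of tube_rack, tip_box, bleach, solvent, jar from where it was at the start of the episode above 0.03 m or angle between any of tube_rack, tip_box, bleach, solvent, jar's own z axis and vertical above 0.5 rad).
Of used1, used2, used3, used4 only 1 to 2 are there at a start; the rules pass over those that are not, and their reading is None.
Of pack1, pack2, pack3 only 2 to 3 are there at a start; the rules pass over those that are not, and their reading is None.
At some moment in a run one of pack1, pack2, pack3 may be knocked a few centimetres aside while the robot is not near it.
It also fails if it takes over 210 s, if anything falls off the work surface, if the arm or the gripper's body presses on something with over 40 N, if the wrist force passes 120 N, or if a joint passes its speed limit or range.

## Working session

There is one attempt and no reset: what is moved stays moved. The work goes in short steps, Python scripts to look and compute and a tool call to move; the robot and the scene stay as the last step left them, time stands still between calls to the robot, and variables do not carry over. Pictures are saved under pics/ and viewed, and the job is handed in when it is done.

Besides the shell and the picture viewer there is one more tool, called after "Emit:" in YAML: its name, and indented under it one key for each argument. arm_command: Moves the arm, as the interface text tells. Its arguments: {"type":"object","properties":{"motion":{"type":"array","items":{"type":"number"}}},"required":["motion"]}

```bash
ls; mkdir -p pics; python3 - <<'E'
from cell import env
import cv2
s=env.state();print(s)
for c in ("scene","side","wrist"):
    p,d=env.read_camera(c)
    cv2.imwrite(f"pics/{c}0.png",p[:,:,::-1])
    k=env.calibration(c);print(c,k)
E
```

```text
pics
{'t': 0.0, 'joints': array([-1.30860802e+00,  4.91580362e-01,  1.55948179e+00,  1.80236971e-06,
        1.09169704e+00, -1.05606870e-01]), 'qvel': array([ 0.00126043, -0.00025907, -0.00021315, -0.00048608, -0.00151022,
        0.00113221]), 'tau': array([ 1.43725885e-05, -6.12644434e+01, -2.58184969e+01,  6.92049810e-02,
        4.82442684e-02, -1.64815433e-04]), 'eef_pos': array([ 224.67445431, -582.9432329 ,  214.03769148]), 'tcp_rot': array([-3.14146810e+00,  1.15986466e-03, -1.20300191e+00]), 'ft_force': array([ 0.11171423,  0.2565053 , -0.21474599]), 'moment': array([-0.03088078,  0.07009635,  0.051142  ]), 'opening': 0.9988131197201225}
scene {'fx': 621.8576836800661, 'fy': 621.8576836800661, 'cx': 324.929044794734, 'cy': 253.08739707405397, 'cam_to_world': array([[-5.94604847e-01,  4.97994653e-01, -6.31226110e-01,
         1.31103931e+03],
       [ 8.03839628e-01,  3.84746220e-01, -4.53665294e-01,
         5.79562496e+02],
       [ 1.69389694e-02, -7.77156144e-01, -6.29079804e-01,
         9.13150544e+02],
       [ 0.00000000e+00,  0.00000000e+00,  0.00000000e+00,
       
[... 250 characters left out ...]
1,  5.06138093e-01, -6.66438152e-01,
         8.08733454e+02],
       [-1.71521886e-02, -8.02985365e-01, -5.95751882e-01,
         7.97786045e+02],
       [ 0.00000000e+00,  0.00000000e+00,  0.00000000e+00,
         1.00000000e+00]])}
wrist {'fx': 371.64829954431775, 'fy': 371.64829954431775, 'cx': 315.9163098996973, 'cy': 238.047941249287, 'cam_to_world': array([[ 3.60209219e-01, -8.93202330e-01, -2.69144787e-01,
         3.00018493e+02],
       [-9.32871059e-01, -3.45185992e-01, -1.02947651e-01,
        -5.54474115e+02],
       [-9.51928686e-04,  2.88160075e-01, -9.57581780e-01,
         3.84705666e+02],
       [ 0.00000000e+00,  0.00000000e+00,  0.00000000e+00,
         1.00000000e+00]])}
```

View pics/scene0.png

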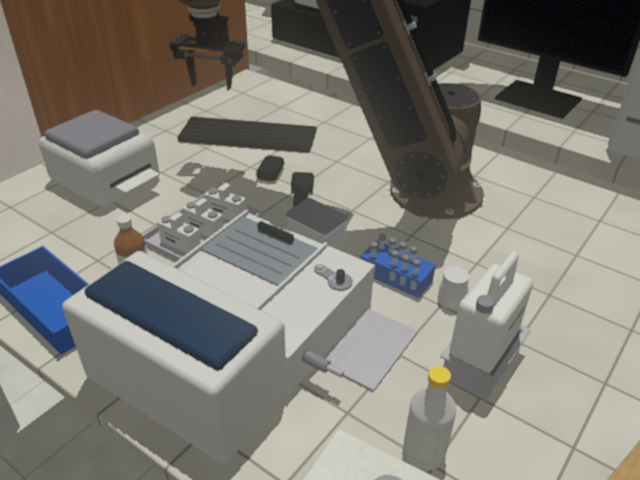

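View pics/side0.png

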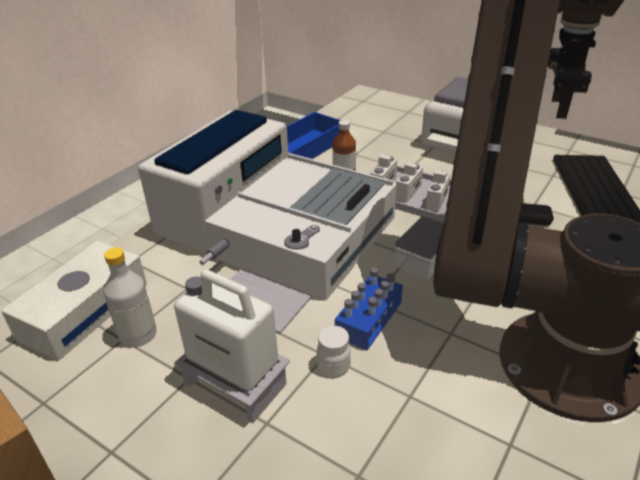

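View pics/wrist0.png

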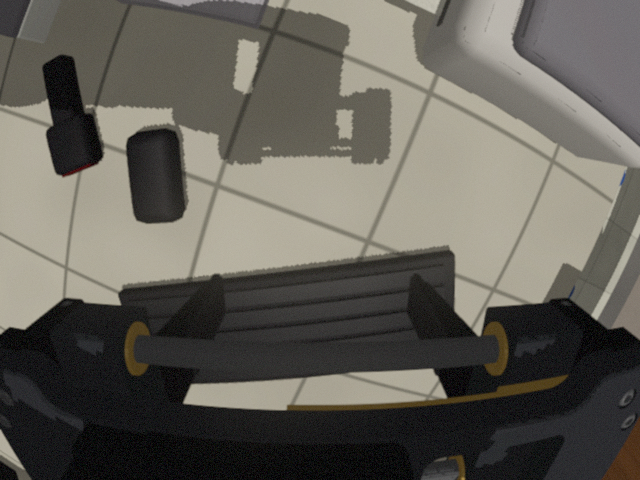

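The scene picture shows the analyser amid the view: tray with 3 fresh packs near (200,220), cover handle (275,232), dust knob (340,276), canister (490,310) on its stand, supply plate (370,345). The side view shows the same things, and the wrist camera looks at the keyboard area. Next I take positions.

```bash
cat > h.py <<'E'
from cell import env
import numpy as np, cv2
def ray(k,uv,fish=False):
    u,v=uv
    x=(u-k['cx'])/k['fx'];y=(v-k['cy'])/k['fy']
    if fish:
        r=np.hypot(x,y); s=np.sin(r)/r if r>1e-9 else 1.
        d=np.array([x*s,y*s,np.cos(r)])
    else: d=np.array([x,y,1.])
    T=k['cam_to_world']; return T[:3,3], T[:3,:3]@d
def at_z(k,uv,z,fish=False):
    o,d=ray(k,uv,fish); return o+d*(z-o[2])/d[2]
def tri(rs):
    A=np.zeros((3,3));b=np.zeros(3)
    for o,d in rs:
        d=d/np.linalg.norm(d);P=np.eye(3)-np.outer(d,d);A+=P;b+=P@o
    p=np.linalg.solve(A,b)
    e=[np.linalg.norm((np.eye(3)-np.outer(d,d)/(d@d))@(p-o)) for o,d in rs]
    return p,e
def cloud(k,d,fish=False):
    v,u=np.mgrid[:480,:640].astype(float)
    x=(u-k['cx'])/k['fx'];y=(v-k['cy'])/k['fy']
    if fish:
        r=np.hypot(x,y)+1e-12; t=np.tan(np.minimum(r,1.5))/r; x=x*t;y=y*t
    P=np.stack([x*d,y*d,d],-1);T=k['cam_to_world']
    return P@T[:3,:3].T+T[:3,3]
E
python3 - <<'E'
from h import *
L=["analyser","cover_handle","bay","dust_knob","pin","supply_plate","tray","pack1","stand","canister","tube_rack","bleach","solvent","jar","tip_box"]
K={c:env.calibration(c) for c in("scene","side")}
for c in K: env.read_camera(c)
for l in L:
    R={c:env.spot_point(c,l) for c in K}
    for c in K: print(l,c,[(np.round(r['location']).astype(int).tolist(),round(r['confidence'],2)) for r in R[c][:4]])
    if all(R.values()) and l!="pack1":
        p,e=tri([ray(K[c],R[c][0]['location']) for c in K]);print('   ',p.round(1),np.round(e,1))
E
```

```text
analyser scene [([262, 310], 0.82), ([179, 244], 0.71)]
analyser side [([305, 235], 0.71)]
    [ 6.277e+02 -7.060e+01 -4.000e-01] [0.7 0.7]
cover_handle scene [([273, 233], 0.82)]
cover_handle side [([357, 193], 0.87)]
    [ 521.5 -125.6  118.1] [3.5 3.5]
bay scene []
bay side [([332, 366], 0.7)]
dust_knob scene [([339, 270], 0.95)]
dust_knob side [([301, 234], 0.65)]
    [539.   61.2 118.9] [1. 1.]
pin scene [([319, 268], 0.57)]
pin side [([316, 227], 0.86)]
    [540.   10.2 100.8] [3. 3.]
supply_plate scene [([365, 343], 0.85)]
supply_plate side [([260, 296], 0.98)]
    [581.4 157.4   5.9] [2. 2.]
tray scene [([203, 231], 0.81), ([479, 363], 0.53)]
tray side [([409, 192], 0.75)]
    [ 503.2 -369.1   -2.1] [1.8 1.8]
pack1 scene [([179, 240], 0.93), ([206, 229], 0.88), ([226, 214], 0.85)]
pack1 side [([406, 191], 0.85), ([381, 182], 0.8), ([436, 202], 0.77), ([329, 364], 0.21)]
stand scene [([480, 363], 0.91)]
stand side [([237, 384], 0.65), ([438, 200], 0.44)]
    [478.  356.4  -2.8] [0.9 0.9]
canister scene [([483, 344], 0.58)]
canister side [([232, 356], 0.76)]
    [486.8 351.5  57.7] [3.6 3.6]
tube_rack scene [([397, 275], 0.69)]
tube_rack side [([369, 318], 0.8)]
    [359.7  95.    2.4] [1.4 1.4]
bleach scene [([424, 448], 0.56)]
bleach side [([137, 334], 0.68)]
    [716.  366.9   2.9] [2.5 2.5]
solvent scene []
solvent side [([348, 172], 0.64), ([230, 357], 0.61)]
jar scene [([454, 303], 0.94)]
jar side [([332, 363], 0.9), ([299, 231], 0.73)]
    [359.  235.1   1.8] [5.7 5.7]
tip_box scene [([319, 236], 0.72)]
tip_box side [([422, 259], 0.75), ([138, 335], 0.24)]
    [ 352.1 -129.3    1.7] [1.3 1.3]
```

```bash
python3 - <<'E'
from h import *
C={}
for c in("scene","side"):
    k=env.calibration(c);p,d=env.read_camera(c);P=cloud(k,d);P[d==0]=np.nan;C[c]=(p,P)
    for l in ["supply_plate","tray","stand","canister","analyser","cover_handle","dust_knob","pack1","tip_box","tube_rack","bleach","solvent","jar"]:
        for r in env.silhouettes(c,l)[:3]:
            if r['confidence']<0.4: continue
            m=cv2.erode(r['region'].astype(np.uint8),np.ones((3,3)))>0
            Q=P[m];Q=Q[~np.isnan(Q[:,0])]
            if len(Q)<20: continue
            out=[]
            zt=np.percentile(Q[:,2],97)
            sel={'analyser':(96,103),'supply_plate':(2,13),'canister':(187,193),'cover_handle':(118,132)}.get(l)
            if l=='analyser':sel=(95,108)
            if l=='canister':sel=(180,188)
            if sel: zz=sel
            else: zz=(zt-6,zt+4)
            S=Q[(Q[:,2]>zz[0])&(Q[:,2]<zz[1])]
            if len(S)>8:
                (cx,cy),(w,h),a=cv2.minAreaRect(S[:,:2].astype(np.float32))
                out=np.round([cx,cy,w,h,a,S[:,2].mean()],1)
            print(c,l,round(r['confidence'],2),np.round(r['location']),len(Q),'zmax',round(zt,1),out, 'mean',Q.mean(0).round(0))
np.savez('c0.npz',sc=C['scene'][1],si=C['side'][1],ps=C['scene'][0],pi=C['side'][0])
E
```

```text
scene supply_plate 0.8 [228. 328.] 48779 zmax 206.3 [764.3  71.8 261.1 614.6  59.3   7. ] mean [778.   6. 122.]
scene supply_plate 0.46 [259. 248.] 3924 zmax 123.4 [] mean [ 574. -117.  106.]
scene supply_plate 0.42 [455. 290.] 847 zmax 76.0 [386.1 230.5  43.5  11.9  89.   10.1] mean [376. 235.  52.]
scene tray 0.59 [168. 247.] 565 zmax 19.9 [ 505.4 -370.1  138.2  267.4   83.2   17.2] mean [ 580. -380.    8.]
scene stand 0.84 [477. 369.] 1545 zmax 61.6 [487.  359.7 104.8 163.8  89.8  59. ] mean [537. 375.  44.]
scene canister 0.91 [491. 315.] 5471 zmax 240.8 [489.7 356.8 140.4  80.7   0.6 185.5] mean [521. 364. 163.]
scene analyser 0.9 [228. 329.] 48663 zmax 206.3 [715.3 -54.3 481.  331.1   3.4 101.2] mean [778.   6. 122.]
scene cover_handle 0.73 [262. 252.] 3889 zmax 121.8 [ 522.1 -120.6   16.1   90.6    4.2  123. ] mean [ 574. -117.  106.]
scene dust_knob 0.8 [336. 277.] 460 zmax 127.5 [554.4  72.7  15.2  15.6  34.  126.3] mean [555.  60. 107.]
scene dust_knob 0.4 [490. 319.] 5412 zmax 240.6 [480.9 355.4  15.8  80.1  89.2 240.6] mean [521. 364. 163.]
scene pack1 0.9 [226. 199.] 807
[... 3064 characters left out ...]
8.8  47.9 115.3   2.7  81.1] mean [350. 110.  47.]
side tube_rack 0.46 [419. 249.] 1916 zmax 70.6 [ 349.4 -129.   119.3   84.4   87.2   68.1] mean [ 351. -101.   53.]
side bleach 0.68 [125. 302.] 3013 zmax 199.1 [712.  368.6  26.9  27.7  49.5 198.9] mean [695. 380. 102.]
side solvent 0.84 [344. 147.] 699 zmax 146.9 [ 699.8 -363.6   17.2   27.     2.1  146.2] mean [ 692. -353.   86.]
side solvent 0.44 [332. 352.] 1319 zmax 77.3 [354.9 233.9  47.   50.3  77.5  75.1] mean [347. 244.  54.]
side jar 0.67 [332. 350.] 1375 zmax 77.3 [353.7 233.7  49.9  49.3  14.7  75.1] mean [347. 244.  53.]
side jar 0.45 [439. 192.] 533 zmax 85.9 [ 419.  -357.8   21.2   18.    48.3   84.8] mean [ 413. -335.   52.]
```

```bash
cat >> h.py <<'E'
from scipy.spatial.transform import Rotation as Ro
def goto(x,y,z,yawdeg,start=None):
    """print shift in tool axes of current pose and rotation to tool-down with yaw"""
    s=env.state()
    if start is None: p=s['eef_pos'];R=Ro.from_euler('xyz',s['tcp_rot'])
    else: p=np.array(start[:3],float);R=Ro.from_euler('xyz',[np.pi,0,np.radians(start[3])])
    d=R.inv().apply(np.array([x,y,z])-p)
    T=Ro.from_euler('xyz',[np.pi,0,np.radians(yawdeg)])
    rv=np.degrees((R.inv()*T).as_rotvec())
    print('shift',d.round(1),'rot',rv.round(1))
E
python3 -c "
from h import *
goto(520,-80,360,3.2)"
```

```text
shift [-363.4 -456.4 -145.4] rot [  0.   -0.  -72.1]
```

Emit:
arm_command:
  motion: [0,0,0,-80,0,0,0,0,-100,-120,-145,0,0,-20,0,-363,-456,-145,0,0,-72,0,-363,-456,-145,0,0,-72,0,-363,-456,-145,0,0,-72,0,-363,-456,-145,0,0,-72,0,-363,-456,-145,0,0,-72,0,-363,-456,-145,0,0,-72,0,-363,-456,-145,0,0,-72,0,-363,-456,-145,0,0,-72,0,-363,-456,-145,0,0,-72,0,-363,-456,-145,0,0,-72,0,-363,-456,-145,0,0,-72,0,-363,-456,-145,0,0,-72,0,-363,-456,-145,0,0,-72,0,-363,-456,-145,0,0,-72,0,-363,-456,-145,0,0,-72,0,-363,-456,-145,0,0,-72]

```text
t: 4.95
eef_pos: [519.4, -81.5, 359.7]
tcp_rot: [3.141, 0.0, 0.052]
ft_force: [-0.5, -0.2, -0.2]
opening: 0.497
```

```bash
python3 - <<'E'
from h import *
s=env.state();print(s['t'],s['eef_pos'],np.degrees(s['tcp_rot']),s['opening'],s['joints'].round(2))
k=env.calibration('wrist');p,d=env.read_camera('wrist')
cv2.imwrite('pics/w1.png',p[:,:,::-1]);np.savez('w1.npz',d=d,p=p,T=k['cam_to_world'])
for l in ["analyser","cover_handle","bay","dust_knob","pin","supply_plate","tray","pack1"]:
    for r in env.spot_point('wrist',l)[:4]:
        z={'cover_handle':126,'bay':10,'dust_knob':128,'pin':100,'supply_plate':8,'pack1':4}.get(l,0)
        print(l,np.round(r['location']),round(r['confidence'],2),at_z(k,r['location'],z,True).round(1))
E
```

```text
4.95 [519.36197167 -81.47022692 359.65273324] [1.79990345e+02 1.60344373e-03 2.97873550e+00] 0.4968026543444268 [-0.28  0.23  1.58 -0.    1.34 -0.33]
analyser [388. 182.] 0.66 [622.4 -69.8   0. ]
cover_handle [310. 236.] 0.58 [ 514.2 -119.3  126. ]
cover_handle [339. 119.] 0.28 [538.4  12.3 126. ]
dust_knob [348.  68.] 0.86 [544.8  68.6 128. ]
dust_knob [339. 118.] 0.64 [537.8  13.5 128. ]
pin [338. 119.] 0.71 [538.6  12.6 100. ]
supply_plate [370.  19.] 0.92 [581.1 165.8   8. ]
tray [205. 218.] 0.23 [ 353.  -136.6    0. ]
pack1 [295. 356.] 0.89 [ 497.5 -369.3    4. ]
```

View pics/w1.png

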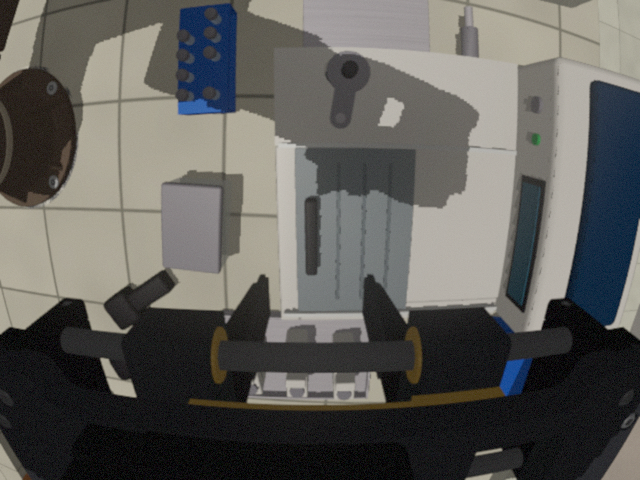

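The wrist picture shows the handle bar at (311,235), the dust knob at (348,68), the pin at (340,120), and the supply plate at the top at (366,20). The cover looks shut, or very nearly so.

```bash
python3 - <<'E'
from h import *
f=np.load('w1.npz');k=env.calibration('wrist');k['cam_to_world']=f['T']
for uv,z in [((275,49),100),((281,310),100),((518,64),100),((497,302),100),((295,150),106),((297,309),106),((414,150),106),((408,305),106),((311,197),126),((311,273),126),((348,69),128),((340,120),104),((304,0),8),((429,49),8)]:
    print(uv,at_z(k,uv,z,True).round(1))
P=cloud(k,f['d'],True);P[f['d']==0]=np.nan
def rect(u0,u1,v0,v1,z0,z1):
    Q=P[v0:v1,u0:u1].reshape(-1,3);Q=Q[(Q[:,2]>z0)&(Q[:,2]<z1)]
    if len(Q)<5: return None
    r=cv2.minAreaRect(Q[:,:2].astype(np.float32)); return len(Q),np.round(r[0],1),np.round(r[1],1),round(r[2],1),Q[:,2].mean().round(1)
print('handle',rect(295,330,185,285,115,135))
print('knob',rect(325,375,45,90,118,135))
print('cover',rect(285,420,140,312,103.5,109))
print('deck',rect(265,530,40,318,90,112))
E
```

```text
(275, 49) [462.5  92.3 100. ]
(281, 310) [ 480.6 -230.1  100. ]
(518, 64) [762.1 111.3 100. ]
(497, 302) [ 780.5 -210.2  100. ]
(295, 150) [491.7 -25.2 106. ]
(297, 309) [ 501.6 -224.1  106. ]
(414, 150) [628.6 -15.7 106. ]
(408, 305) [ 645.4 -212.6  106. ]
(311, 197) [512.6 -75.  126. ]
(311, 273) [ 517. -165.  126.]
(348, 69) [544.6  67.5 128. ]
(340, 120) [540.7  11.9 104. ]
(304, 0) [487.4 188.    8. ]
(429, 49) [667.9 131.    8. ]
handle (998, array([ 514.4, -122.5]), array([14.7, 88.7]), 3.1, np.float64(125.7))
knob (227, array([546.4,  68.5]), array([16.6, 17. ]), 29.2, np.float64(128.4))
cover (16960, array([ 567.2, -118.1]), array([175.6, 212.7]), 3.6, np.float64(106.5))
deck (59812, array([623.7, -65.3]), array([308.7, 339.7]), 2.9, np.float64(102.6))
```

```bash
python3 -c "
from h import *
s=env.state();print(s['eef_pos'],np.degrees(s['tcp_rot']))
goto(514.5,-121,150,3.2);goto(514.5,-121,110,3.2)"
```

```text
[519.72732517 -80.53763164 359.61524348] [ 1.79994930e+02 -7.40347608e-04  3.07099170e+00]
shift [ -7.4  40.1 209.6] rot [ 0.  -0.  -0.1]
shift [ -7.4  40.1 249.6] rot [ 0.  -0.  -0.1]
```

Emit:
arm_command:
  motion: [0,-7,40,50,0,0,0,0,-7,40,100,0,0,0,0,-7,40,150,0,0,0,0,-7,40,190,0,0,0,0,-7,40,215,0,0,0,0,-7,40,230,0,0,0,0,-7,40,240,0,0,0,0,-7,40,249,0,0,0,0,-7,40,249,0,0,0,-1,-7,40,249,0,0,0,-1,-7,40,249,0,0,0,-1,-7,40,249,0,0,0,-1,-7,40,249,0,0,0,-1,-7,40,249,0,0,0,-1,-7,40,249,0,0,0]

```text
t: 6.9
eef_pos: [515.0, -120.9, 110.9]
tcp_rot: [3.141, -0.0, 0.054]
ft_force: [-0.2, 1.0, 2.9]
opening: 0.141
```

Emit:
arm_command:
  motion: [-1,10,0,0,0,0,0,-1,25,0,0,0,0,0,-1,40,0,0,0,0,0,-1,55,0,0,0,0,0,-1,70,0,0,0,0,0,-1,85,0,0,0,0,0,-1,100,0,0,0,0,0,-1,112,0,0,0,0,0,-1,122,0,0,0,0,0,-1,128,0,0,0,0,0,-1,132,0,0,0,0,0,-1,132,0,0,0,0,0]

```text
t: 8.1
eef_pos: [644.2, -113.4, 110.8]
tcp_rot: [-3.14, 0.007, 0.054]
ft_force: [-18.6, -0.5, 14.4]
opening: 0.145
```

Emit:
arm_command:
  motion: [-0.4,-2,0,0,0,0,0,0,-2,0,0,0,0,0,0,-2,0,0,0,0,0,0,-2,0,-20,0,0,0,0,-2,0,-70,0,0,0,0,-60,0,-120,0,0,0,0,-100,0,-170,0,0,0,0,-110,0,-220,0,0,0,0,-110,10,-250,0,0,0,0,-110,10,-250,0,0,0,0,-110,10,-250,0,0,0,0,-110,10,-250,0,0,0]

```text
t: 9.3
eef_pos: [537.4, -129.5, 359.8]
tcp_rot: [-3.141, 0.0, 0.053]
ft_force: [-0.4, 0.3, -1.0]
opening: 0.501
```

```bash
cat > look.py <<'E'
from h import *
import sys
n=sys.argv[1]
s=env.state();print(s['t'],s['eef_pos'].round(1),np.degrees(s['tcp_rot']).round(2),round(s['opening'],3))
k=env.calibration('wrist');p,d=env.read_camera('wrist')
cv2.imwrite(f'pics/{n}.png',p[:,:,::-1]);np.savez(f'{n}.npz',d=d,p=p,T=k['cam_to_world'])
Z={'cover_handle':126,'bay':10,'dust_knob':128,'pin':100,'supply_plate':8,'pack1':4,'used1':10,'tray':0}
for l in sys.argv[2:]:
    for r in env.spot_point('wrist',l)[:5]:
        print(l,np.round(r['location']),round(r['confidence'],2),at_z(k,r['location'],Z.get(l,0),True).round(1))
E
python3 look.py w2 cover_handle bay used1 used2 used3 used4 pack1
```

```text
9.3 [ 537.4 -129.5  359.8] [-1.7999e+02  2.0000e-02  3.0600e+00] 0.501
cover_handle [408. 198.] 0.86 [ 639.2 -117.5  126. ]
cover_handle [203.  32.] 0.73 [401.3  60.  126. ]
bay [335. 183.] 0.88 [ 562.3 -122.1   10. ]
used1 [333. 166.] 0.76 [558.  -97.7  10. ]
used2 [333. 166.] 0.76 [558.5 -98.7   0. ]
used3 [333. 166.] 0.76 [558.5 -98.7   0. ]
used4 [333. 166.] 0.76 [558.5 -98.7   0. ]
pack1 [284. 329.] 0.91 [ 496.  -364.4    4. ]
pack1 [237. 326.] 0.79 [ 418. -365.    4.]
pack1 [333. 330.] 0.67 [ 576.1 -361.4    4. ]
pack1 [336. 165.] 0.36 [562.9 -97.9   4. ]
```

View pics/w2.png

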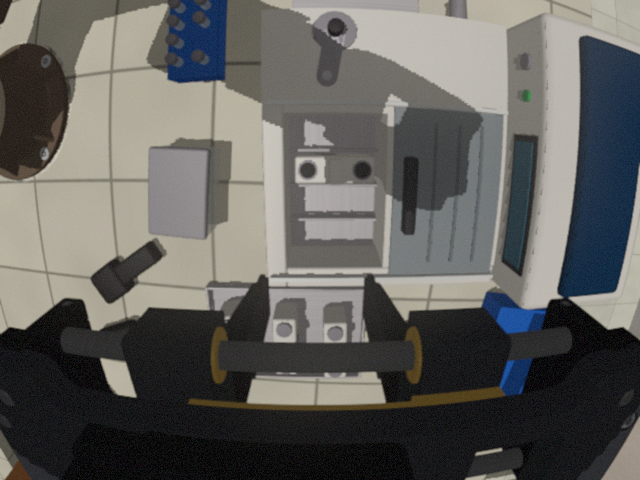

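The bay is open: one used pack stands in lane 3 (mouths at (308,170) and (361,170), fin at (335,168)), and lanes 1, 2 and 4 are free. The handle is at (409,195), and packs show between the fingers at (284,330) and (335,330).

```bash
python3 - <<'E'
from h import *
f=np.load('w2.npz');k=env.calibration('wrist');k['cam_to_world']=f['T']
P=cloud(k,f['d'],True);P[f['d']==0]=np.nan
def rect(u0,u1,v0,v1,z0,z1):
    Q=P[v0:v1,u0:u1].reshape(-1,3);Q=Q[(Q[:,2]>z0)&(Q[:,2]<z1)]
    if len(Q)<5: return None
    r=cv2.minAreaRect(Q[:,:2].astype(np.float32)); return len(Q),np.round(r[0],1),np.round(r[1],1),round(r[2],1),Q[:,2].mean().round(1),np.median(Q,0).round(1)
print('usedfin',rect(285,385,140,200,88,98))
print('usedbox',rect(285,385,140,200,62,72))
print('bayfloor',rect(280,395,105,275,5,16))
print('bay<90',rect(280,395,105,275,0,60))
print('div',rect(280,395,105,275,36,44))
for u in range(225,370,20):
    pass
for nm,(a,b) in {'pA':(262,308),'pB':(312,358)}.items(): print(nm,rect(a,b,295,345,80,88),rect(a,b,285,345,55,66))
I=f['p'][90:360,180:420,::-1];cv2.imwrite('pics/w2z.png',cv2.resize(I,(720,810))[:600])
cv2.imwrite('pics/w2y.png',cv2.resize(f['p'][270:370,190:400,::-1],None,fx=3.5,fy=3.5,interpolation=3))
E
```

```text
usedfin (364, array([ 557.8, -105.9]), array([119.8,  47.3]), 3.2, np.float64(93.9), array([558.2, -98.6,  94.2]))
usedbox (1864, array([557.4, -97.7]), array([121. ,  76.2]), 3.5, np.float64(68.5), array([568. , -96.5,  68.6]))
bayfloor (7630, array([ 558.9, -120.9]), array([121.6, 189. ]), 3.7, np.float64(10.5), array([ 557.1, -137.8,   10.5]))
bay<90 (11046, array([ 558.7, -121.8]), array([121.7, 191. ]), 3.6, np.float64(18.9), array([ 559.8, -139.5,   11.1]))
div (1163, array([ 558.7, -121.8]), array([121.3, 188.3]), 3.4, np.float64(40.0), array([ 559.8, -122. ,   40.1]))
pA None (395, array([ 500.5, -332.8]), array([34.1, 41.7]), 3.4, np.float64(61.8), array([ 501.3, -326.9,   62.1]))
pB None (328, array([ 574.5, -330.8]), array([33.6, 34.3]), 4.9, np.float64(61.7), array([ 575.3, -322.4,   62. ]))
```

View pics/w2y.png

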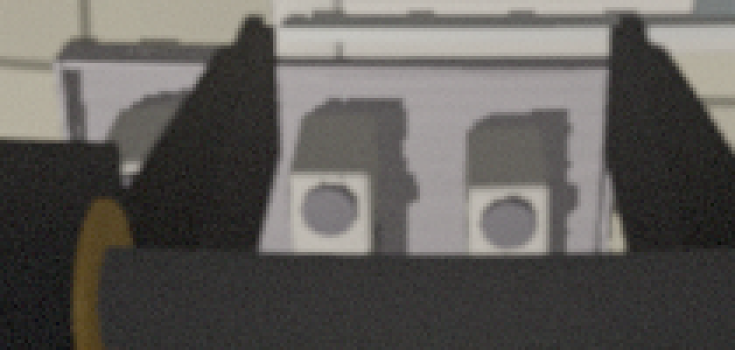

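```bash
python3 -c "
from h import *
goto(480,-365,330,-87)"
```

```text
shift [-70. 232.  30.] rot [ 0.   0.1 90.1]
```

Emit:
arm_command:
  motion: [0,-70,232,30,0,0,90,0,-70,232,30,0,0,90,0,-70,232,30,0,0,90,0,-70,232,30,0,0,90,0,-70,232,30,0,0,90,0,-70,232,30,0,0,90,0,-70,232,30,0,0,90,0,-70,232,30,0,0,90,0,-70,232,30,0,0,90,0,-70,232,30,0,0,90,0,-70,232,30,0,0,90,0,-70,232,30,0,0,90,0,-70,232,30,0,0,90,0,-70,232,30,0,0,90]

```text
t: 11.1
eef_pos: [480.0, -365.1, 330.6]
tcp_rot: [3.142, -0.0, -1.515]
ft_force: [-0.3, 0.8, 0.0]
opening: 0.499
```

```bash
cat > fins.py <<'E'
import sys
from h import *
f=np.load(sys.argv[1]+'.npz');k=env.calibration('wrist');k['cam_to_world']=f['T']
P=cloud(k,f['d'],True);P[f['d']==0]=np.nan
def blobs(z0,z1,box,amin):
    m=(P[...,2]>z0)&(P[...,2]<z1)&(P[...,0]>box[0])&(P[...,0]<box[1])&(P[...,1]>box[2])&(P[...,1]<box[3])
    m=cv2.morphologyEx(m.astype(np.uint8),cv2.MORPH_OPEN,np.ones((3,3)))
    n,lab,st,_=cv2.connectedComponentsWithStats(m)
    for i in range(1,n):
        if st[i,4]<amin: continue
        Q=P[lab==i];r=cv2.minAreaRect(Q[:,:2].astype(np.float32))
        print(st[i,4],'rect',np.round(r[0],1),np.round(r[1],1),round(r[2],1),'med',np.median(Q,0).round(1),'px',st[i,:4])
print('fins');blobs(80,91,(360,660,-470,-270),25)
print('boxtops');blobs(54,71,(360,660,-470,-270),60)
print('rim');blobs(14,26,(360,660,-480,-260),60)
E
python3 look.py w3 pack1 tray; python3 fins.py w3
```

```text
11.1 [ 480.  -365.1  330.6] [180.    -0.   -86.82] 0.499
pack1 [319. 114.] 0.97 [ 580.8 -364.     4. ]
pack1 [311. 177.] 0.62 [ 496.3 -357.8    4. ]
tray [318. 175.] 0.86 [ 499.1 -367.4    0. ]
tray [117.  90.] 0.73 [618.2 -67.3   0. ]
fins
394 rect [ 576.8 -364.7] [29.1 15.4] 3.3 med [ 576.9 -364.9   88.3] px [313 102  15  27]
375 rect [ 502.6 -362.9] [29.7 14.7] 3.0 med [ 502.8 -362.8   88.2] px [308 168  14  27]
369 rect [ 423.4 -364.4] [30.6 16.9] 9.5 med [ 424.3 -364.6   88.3] px [304 235  17  27]
boxtops
996 rect [ 579.3 -393.5] [34.6 41.4] 4.3 med [ 579.1 -393.6   62.8] px [327 101  36  30]
1004 rect [ 575.2 -335.8] [33.5 42.3] 3.0 med [ 574.7 -336.7   62.8] px [277 102  37  29]
2030 rect [ 502.4 -363. ] [34.  99.5] 3.2 med [ 503.8 -364.8   62.8] px [273 164  84  29]
1840 rect [ 423.3 -364.3] [ 35.1 100.3] 9.8 med [ 426.  -370.6   62.8] px [272 224  82  36]
rim
176 rect [ 604.7 -297.6] [33.1 37.6] 1.2 med [ 618.2 -283.5   20. ] px [254  81  30  26]
298 rect [ 623.4 -369.1] [ 4.8 99.7] 2.9 med [ 623.4 -367.8   19.9] px [286  80  79   5]
450 rect [ 546.1 -449.6] [164.2   5.7] 3.3 med [ 550.4 -449.2   20. ] px [380  83   7 125]
144 rect [ 560.4 -283.2] [49.7  4.5] 2.7 med [ 560.5 -283.4   20.1] px [254 108   4  39]
502 rect [ 448.4 -289.8] [165.7  41.4] 16.7 med [ 434.9 -289.1   20.1] px [254 148  35 118]
475 rect [ 391.5 -414.4] [ 69.6 147.5] 35.4 med [ 381.6 -437.4   19.9] px [290 209  93  58]
```

View pics/w3.png

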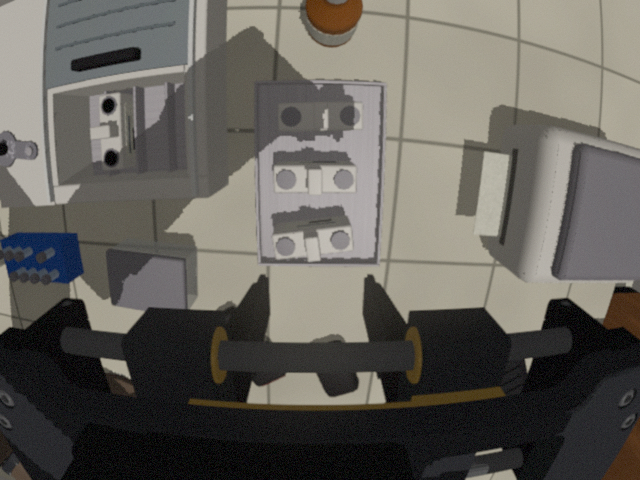

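The wrist picture shows the three fresh packs in the tray: fins at (320,116), (315,181) and (312,246), the nearest one turned a few degrees. I fetch the nearest one first.

```bash
python3 -c "
from h import *
goto(423.5,-364.4,69,-80.3)"
```

```text
shift [ -3.8  56.3 261.6] rot [-0.  -0.  -6.6]
```

Emit:
arm_command:
  motion: [-0.3,-4,56,50,0,0,-6.6,-0.3,-4,56,100,0,0,-6.6,-0.3,-4,56,150,0,0,-6.6,-0.3,-4,56,190,0,0,-6.6,-0.3,-4,56,220,0,0,-6.6,-0.3,-4,56,240,0,0,-6.6,-0.3,-4,56,252,0,0,-6.6,-0.3,-4,56,261,0,0,-6.6,-0.3,-4,56,261,0,0,-6.6,-1,-4,56,261,0,0,-6.6,-1,-4,56,261,0,0,-6.6,-1,-4,56,261,0,0,-6.6,-1,-4,56,261,0,0,-6.6,-1,-4,56,261,0,0,-6.6,-1,-4,56,252,0,0,-6.6,-1,-4,56,230,0,0,-6.6,-1,-4,56,190,0,0,-6.6,-1,-4,56,150,0,0,-6.6,-1,-4,56,110,0,0,-6.6,-1,-4,56,80,0,0,-6.6]

```text
t: 13.25
eef_pos: [423.8, -364.0, 253.8]
tcp_rot: [-3.14, -0.002, -1.402]
ft_force: [-0.3, -0.3, -2.6]
opening: 0.165
```

```bash
python3 -c "
from h import *
goto(563.0,-191.7,250,3.4)
goto(563.0,-191.7,130,3.4,(563,-191.7,250,3.4))"
```

```text
shift [-146.5 -166.2    3.7] rot [  0.   -0.1 -83.7]
shift [  0.  -0. 120.] rot [0. 0. 0.]
```

Emit:
arm_command:
  motion: [-1,-40,-46,0,0,0,-15,-1,-85,-95,0,0,0,-40,-1,-146.5,-166,0,0,0,-83.7,-1,-146.5,-166,0,0,0,-83.7,-1,-146.5,-166,0,0,0,-83.7,-1,-146.5,-166,0,0,0,-83.7,-1,-146.5,-166,0,0,0,-83.7,-1,-146.5,-166,0,0,0,-83.7,-1,-146.5,-166,0,0,0,-83.7,-1,-146.5,-166,0,0,0,-83.7,-1,-146.5,-166,0,0,0,-83.7,-1,-146.5,-166,0,0,0,-83.7,-1,-146.5,-166,0,0,0,-83.7]

```text
t: 14.55
eef_pos: [562.7, -191.7, 250.8]
tcp_rot: [3.142, -0.0, 0.056]
ft_force: [0.3, 0.3, -1.3]
opening: 0.163
```

```bash
python3 look.py w4
python3 -c "
from h import *
goto(563.0,-191.7,76,3.4)"
```

```text
14.55 [ 562.7 -191.7  250.8] [180.    -0.     3.22] 0.163
shift [ 3.000e-01 -1.000e-01  1.747e+02] rot [ 0.   0.  -0.1]
```

View pics/w4.png

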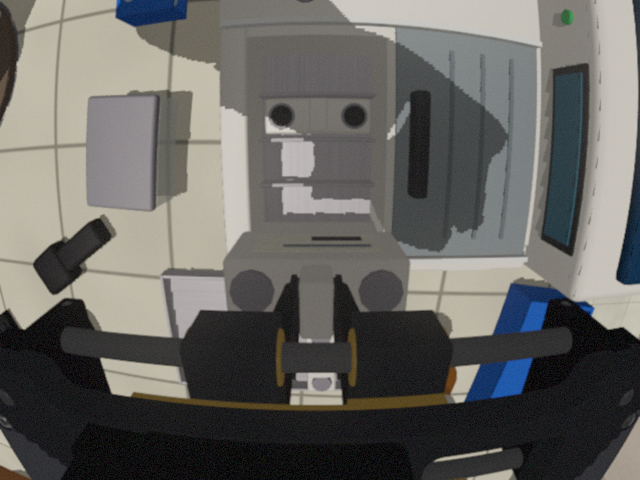

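The pack hangs level and square over lane 1. Lowering it now.

Emit:
arm_command:
  motion: [-1,0,0,30,0,0,0,-1,0,0,60,0,0,0,-1,0,0,90,0,0,0,-1,0,0,115,0,0,0,-1,0,0,135,0,0,0,-1,0,0,150,0,0,0,-1,0,0,162,0,0,0,-1,0,0,170,0,0,0,-1,0,0,175,0,0,0,-1,0,0,175,0,0,0]

```text
t: 15.6
eef_pos: [563.1, -192.0, 76.1]
tcp_rot: [3.141, -0.001, 0.058]
ft_force: [-0.8, -0.6, -2.8]
opening: 0.167
```

Emit:
arm_command:
  motion: [-1,0,0,1,0,0,0,-1,0,0,1,0,0,0,-0.3,0,0,1,0,0,0,-0.3,0,0,1,0,0,0,-0.3,0,0,1,0,0,0,-0.3,0,0,-10,0,0,0,-0.3,0,0,-40,0,0,0,-0.3,0,0,-90,0,0,0,-0.3,0,0,-140,0,0,0,-0.3,0,0,-190,0,0,0,-0.3,0,0,-240,0,0,0,-0.3,0,0,-254,0,0,0]

```text
t: 16.8
eef_pos: [563.5, -192.0, 336.3]
tcp_rot: [3.137, -0.008, 0.059]
ft_force: [-0.6, -1.3, -0.0]
opening: 0.35
```

```bash
python3 look.py w5; python3 -c "
from h import *
goto(480,-365,330,-87)"
```

```text
16.8 [ 563.5 -192.   336.3] [179.76  -0.43   3.38] 0.35
shift [-93.6 167.8   6. ] rot [-0.2 -0.5 90.4]
```

View pics/w5.png

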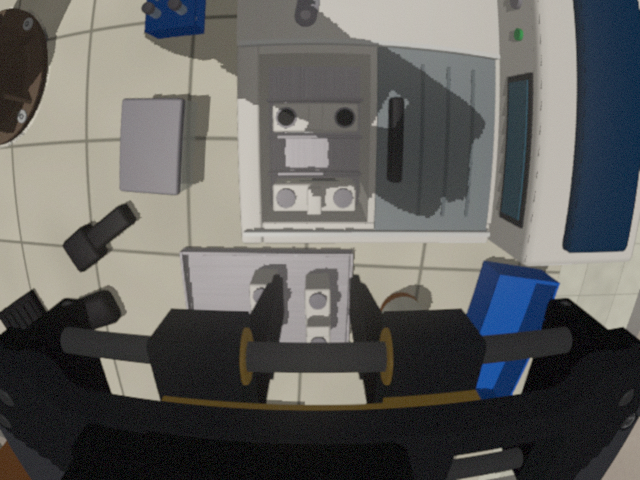

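The first pack stands in lane 1 (caps at (286,198) and (343,198)). Two fresh packs remain in the tray.

Emit:
arm_command:
  motion: [-0.3,-94,168,6,0,0,90,-0.3,-94,168,6,0,0,90,-0.3,-94,168,6,0,0,90,-0.3,-94,168,6,0,0,90,-0.3,-94,168,6,0,0,90,-0.3,-94,168,6,0,0,90,-0.3,-94,168,6,0,0,90,-0.3,-94,168,6,0,0,90,-0.3,-94,168,6,0,0,90,-0.3,-94,168,6,0,0,90,-0.3,-94,168,6,0,0,90,-0.3,-94,168,6,0,0,90,-0.3,-94,168,6,0,0,90]

```text
t: 18.15
eef_pos: [478.7, -364.8, 323.3]
tcp_rot: [3.141, 0.0, -1.51]
ft_force: [0.6, 0.3, -0.5]
opening: 0.352
```

```bash
python3 look.py w6 pack1; python3 fins.py w6;python3 -c "
from h import *
goto(502.7,-363,69.5,-86.9)"
```

```text
18.15 [ 478.7 -364.8  323.3] [ 1.7997e+02  3.0000e-02 -8.6490e+01] 0.352
pack1 [318. 113.] 0.98 [ 580.6 -361.9    4. ]
pack1 [315. 176.] 0.96 [ 497.1 -363.1    4. ]
pack1 [186. 123.] 0.82 [ 562.6 -184.4    4. ]
fins
415 rect [ 576.9 -364.8] [29.7 15.1] 3.7 med [ 576.9 -364.8   88.3] px [314 100  15  28]
378 rect [ 502.5 -363.4] [29.8 14.4] 3.5 med [ 502.8 -363.3   88.4] px [309 167  14  28]
boxtops
1047 rect [ 575.1 -336.4] [34.  41.6] 3.4 med [ 574.5 -336.5   62.9] px [278 100  37  30]
1030 rect [ 579.  -393.8] [34.  42.1] 4.3 med [ 579.3 -393.5   62.8] px [328 100  37  30]
2045 rect [ 502.1 -362.9] [33.9 99.4] 3.5 med [ 503.5 -361.9   62.8] px [273 164  85  29]
rim
639 rect [ 527.2 -285.6] [ 40.  196.7] 81.7 med [ 544.6 -285.8   20.1] px [254  78  33 150]
143 rect [ 622.7 -350.8] [ 4.2 46.5] 3.6 med [ 622.5 -351.6   19.8] px [293  78  38   4]
85 rect [ 625.1 -412.5] [ 3.7 27.3] 5.8 med [ 624.9 -412.7   20. ] px [350  80  22   4]
237 rect [ 597.9 -446.6] [66.5 18.8] 17.2 med [ 602.7 -446.2   20. ] px [373  81  16  51]
193 rect [ 528.9 -450.4] [65.4  5. ] 3.2 med [ 528.  -450.2   20. ] px [382 133   6  51]
69 rect [ 480.8 -452.6] [26.8  3.6] 3.0 med [ 480.9 -452.1   20.2] px [381 185   4  21]
646 rect [ 405.2 -373.2] [ 60.3 169.9] 3.3 med [ 380.3 -384.    20. ] px [256 225 127  43]
shift [ -0.4 -24.  254. ] rot [0.  0.  0.4]
```

Emit:
arm_command:
  motion: [-0.3,0,-24,50,0,0,0,-0.3,0,-24,100,0,0,0,-0.3,0,-24,150,0,0,0,-0.3,0,-24,190,0,0,0,-0.3,0,-24,220,0,0,0,-0.3,0,-24,240,0,0,0,-0.3,0,-24,249,0,0,0,-0.3,0,-24,254,0,0,0,-0.3,0,-24,254,0,0,0,-1,0,-24,254,0,0,0,-1,0,-24,254,0,0,0,-1,0,-24,254,0,0,0,-1,0,-24,254,0,0,0]

```text
t: 19.55
eef_pos: [503.1, -363.8, 70.5]
tcp_rot: [-3.141, -0.001, -1.512]
ft_force: [-1.1, 0.6, 6.4]
opening: 0.165
```

```bash
python3 -c "
from h import *
goto(560.2,-144.8,250,3.4)
goto(554.6,-51,250,3.4)"
```

```text
shift [-215.1  -70.1 -179.6] rot [  0.   -0.1 -90. ]
shift [-309.   -70.  -179.7] rot [  0.   -0.1 -90. ]
```

Emit:
arm_command:
  motion: [-1,0,0,-15,0,0,0,-1,0,0,-50,0,0,0,-1,0,0,-95,0,0,0,-1,0,0,-140,0,0,0,-1,-30,-10,-175,0,0,-8,-1,-70,-25,-180,0,0,-20,-1,-215,-70,-180,0,0,-90,-1,-215,-70,-180,0,0,-90,-1,-215,-70,-180,0,0,-90,-1,-215,-70,-180,0,0,-90,-1,-215,-70,-180,0,0,-90,-1,-215,-70,-180,0,0,-90,-1,-215,-70,-180,0,0,-90,-1,-215,-70,-180,0,0,-90,-1,-215,-70,-180,0,0,-90,-1,-215,-70,-180,0,0,-90,-1,-215,-70,-180,0,0,-90,-1,-215,-70,-180,0,0,-90]

```text
t: 21.35
eef_pos: [560.0, -144.8, 249.9]
tcp_rot: [3.141, -0.0, 0.057]
ft_force: [0.8, 0.0, -2.3]
opening: 0.167
```

```bash
python3 -c "
from h import *
s=env.state();print(s['eef_pos'],s['opening'])
goto(560.2,-144.8,76,3.4)"
```

```text
[ 559.96304597 -144.81703398  249.92538044] 0.16737798538072354
shift [  0.2  -0.  173.9] rot [ 0.  -0.  -0.1]
```

Emit:
arm_command:
  motion: [-1,0,0,30,0,0,0,-1,0,0,60,0,0,0,-1,0,0,90,0,0,0,-1,0,0,115,0,0,0,-1,0,0,135,0,0,0,-1,0,0,150,0,0,0,-1,0,0,162,0,0,0,-1,0,0,169,0,0,0,-1,0,0,173,0,0,0,-1,0,0,174,0,0,0,-1,0,0,174,0,0,0]

```text
t: 22.45
eef_pos: [560.2, -144.9, 76.4]
tcp_rot: [3.141, -0.001, 0.059]
ft_force: [-1.9, 0.7, 2.4]
opening: 0.167
```

Emit:
arm_command:
  motion: [-0.3,0,0,0,0,0,0,-0.3,0,0,0,0,0,0,-0.3,0,0,0,0,0,0,-0.3,0,0,-10,0,0,0,-0.3,0,0,-40,0,0,0,-0.3,0,0,-90,0,0,0,-0.3,0,0,-140,0,0,0,-0.3,0,0,-190,0,0,0,-0.3,0,0,-240,0,0,0,-0.3,0,0,-250,0,0,0,-0.3,0,0,-250,0,0,0]

```text
t: 23.55
eef_pos: [560.3, -144.9, 328.0]
tcp_rot: [3.14, -0.004, 0.059]
ft_force: [-0.8, 0.5, -0.1]
opening: 0.346
```

```bash
python3 look.py w7; python3 -c "
from h import *
goto(480,-365,326,-87)"
```

```text
23.55 [ 560.3 -144.9  328. ] [179.9   -0.22   3.38] 0.346
shift [-9.260e+01  2.152e+02 -1.000e-01] rot [-0.  -0.1 90.4]
```

View pics/w7.png

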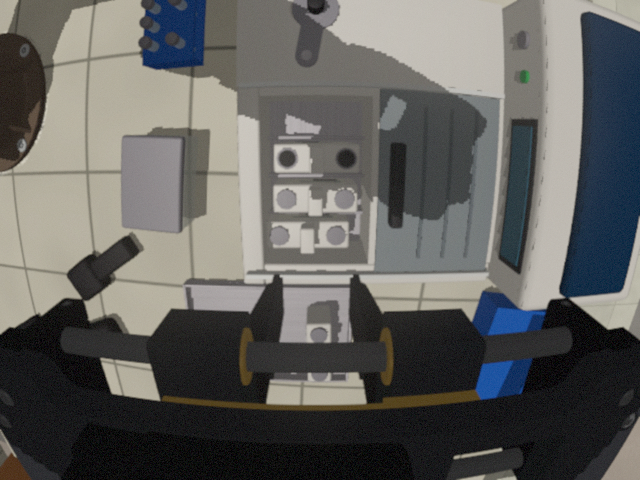

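Lane 2 is now filled (caps at (287,199) and (344,198)). The lane 1 pack has shifted about 10 mm towards the front (caps at (280,236) and (335,235)), so I'll measure whether it is still level.

```bash
python3 - <<'E'
from h import *
f=np.load('w7.npz');k=env.calibration('wrist');k['cam_to_world']=f['T']
P=cloud(k,f['d'],True);P[f['d']==0]=np.nan
R=Ro.from_euler('z',3.4,degrees=True).as_matrix()
L=(P-np.array([558.8,-121.3,10]))@R
for z0,z1 in [(55,66),(78,90)]:
  for y in (-70.5,-23.5,23.5,70.5):
    m=(abs(L[...,1]-y)<22)&(L[...,2]>z0)&(L[...,2]<z1)&(abs(L[...,0])<59)
    Q=L[m]
    if len(Q)>20:
        A=np.c_[Q[:,:2],np.ones(len(Q))];c=np.linalg.lstsq(A,Q[:,2],rcond=None)[0]
        print(z0,y,len(Q),'x',np.percentile(Q[:,0],[1,50,99]).round(1),'y',np.percentile(Q[:,1],[1,50,99]).round(1),'z',np.median(Q[:,2]).round(1),'slope',c[:2].round(3))
E
```

```text
55 -70.5 1812 x [-58.1  -3.4  38.7] y [-83.2 -65.6 -51.5] z 58.8 slope [-0.003 -0.031]
55 -23.5 1922 x [-49.6  -5.7  47.4] y [-39.1 -22.1  -7.7] z 58.9 slope [ 0.    -0.021]
55 23.5 2102 x [-48.3  -0.5  49.7] y [ 7.4 24.3 40.4] z 58.8 slope [0.001 0.   ]
78 -70.5 359 x [-18.2 -10.2  -3.3] y [-82.9 -66.8 -52.7] z 84.3 slope [-0.034 -0.051]
78 -23.5 373 x [-7.7 -1.1  6.8] y [-38.1 -22.8  -8.7] z 84.2 slope [-0.029 -0.018]
78 23.5 392 x [-6.5  1.1  7.7] y [ 9.3 24.8 39. ] z 84.3 slope [ 0.007 -0.005]
```

Emit:
arm_command:
  motion: [-0.3,-93,215,0,0,0,90.4,-0.3,-93,215,0,0,0,90.4,-0.3,-93,215,0,0,0,90.4,-0.3,-93,215,0,0,0,90.4,-0.3,-93,215,0,0,0,90.4,-0.3,-93,215,0,0,0,90.4,-0.3,-93,215,0,0,0,90.4,-0.3,-93,215,0,0,0,90.4,-0.3,-93,215,0,0,0,90.4,-0.3,-93,215,0,0,0,90.4,-0.3,-93,215,0,0,0,90.4,-0.3,-93,215,0,0,0,90.4,-0.3,-93,215,0,0,0,90.4,-0.3,-93,215,0,0,0,90.4]

```text
t: 25.0
eef_pos: [479.8, -364.9, 324.9]
tcp_rot: [3.141, 0.001, -1.517]
ft_force: [-0.0, 0.9, 0.1]
opening: 0.351
```

```bash
python3 look.py w8 ; python3 fins.py w8|head -5
```

```text
25.0 [ 479.8 -364.9  324.9] [ 1.7995e+02  5.0000e-02 -8.6920e+01] 0.351
fins
395 rect [ 576.8 -364.8] [30.2 15.6] 5.8 med [ 577.1 -364.7   88.4] px [313 101  16  28]
boxtops
1038 rect [ 574.7 -336.4] [34.2 42.3] 4.3 med [ 574.5 -336.7   62.9] px [277 101  38  30]
1029 rect [ 579.3 -394.1] [33.2 41. ] 3.8 med [ 579.1 -393.5   62.9] px [328 101  36  29]
```

Lane 1 is flat at local x = -10 (limit ±20), and lane 2 is flat. Next is the third pack, at (577,-364.8).

```bash
python3 -c "
from h import *
goto(577,-364.8,70,-86.2)
goto(554.6,-51,250,3.4,(577,-364.8,70,-86.2))"
```

```text
shift [  5.3 -97.2 255. ] rot [ 0.   0.  -0.7]
shift [-314.6    1.6 -180. ] rot [  0.    0.  -89.6]
```

Emit:
arm_command:
  motion: [-0.3,5,-50,40,0,0,-0.7,-0.3,5,-97,80,0,0,-0.7,-0.3,5,-97,130,0,0,-0.7,-0.3,5,-97,175,0,0,-0.7,-0.3,5,-97,215,0,0,-0.7,-0.3,5,-97,238,0,0,-0.7,-0.3,5,-97,250,0,0,-0.7,-0.3,5,-97,255,0,0,-0.7,-0.3,5,-97,255,0,0,-0.7,-1,5,-97,255,0,0,-0.7,-1,5,-97,255,0,0,-0.7,-1,5,-97,255,0,0,-0.7,-1,5,-97,255,0,0,-0.7]

```text
t: 26.35
eef_pos: [577.3, -365.2, 71.9]
tcp_rot: [-3.14, -0.001, -1.507]
ft_force: [-0.9, 0.9, 6.7]
opening: 0.166
```

```bash
python3 -c "
from h import *
goto(554.6,-51,250,3.4)"
```

```text
shift [-314.8    2.3 -178.5] rot [ -0.   -0.1 -89.7]
```

Emit:
arm_command:
  motion: [-1,0,0,-15,0,0,0,-1,0,0,-50,0,0,0,-1,0,0,-95,0,0,0,-1,0,0,-140,0,0,0,-1,-30,0,-175,0,0,-8,-1,-70,0,-179,0,0,-20,-1,-315,2,-179,0,0,-90,-1,-315,2,-179,0,0,-90,-1,-315,2,-179,0,0,-90,-1,-315,2,-179,0,0,-90,-1,-315,2,-179,0,0,-90,-1,-315,2,-179,0,0,-90,-1,-315,2,-179,0,0,-90,-1,-315,2,-179,0,0,-90,-1,-315,2,-179,0,0,-90,-1,-315,2,-179,0,0,-90,-1,-315,2,-179,0,0,-90,-1,-315,2,-179,0,0,-90]

```text
t: 28.15
eef_pos: [554.8, -50.7, 250.0]
tcp_rot: [3.141, -0.0, 0.062]
ft_force: [-0.0, 0.2, -1.4]
opening: 0.169
```

```bash
python3 -c "
from h import *
s=env.state();print(s['eef_pos'],s['opening'])
goto(554.6,-51,77,3.4)"
```

```text
[554.78038222 -50.72083091 249.9554721 ] 0.1693033608546309
shift [ -0.3   0.2 173. ] rot [ 0.  -0.   0.2]
```

Emit:
arm_command:
  motion: [-1,0,0,30,0,0,0,-1,0,0,60,0,0,0,-1,0,0,90,0,0,0,-1,0,0,115,0,0,0,-1,0,0,135,0,0,0,-1,0,0,150,0,0,0,-1,0,0,162,0,0,0,-1,0,0,169,0,0,0,-1,0,0,172,0,0,0,-1,0,0,173,0,0,0,-1,0,0,173,0,0,0]

```text
t: 29.25
eef_pos: [554.7, -50.7, 77.8]
tcp_rot: [3.141, -0.0, 0.064]
ft_force: [-4.1, -1.0, 7.0]
opening: 0.164
```

Emit:
arm_command:
  motion: [-0.3,0,0,0,0,0,0,-0.3,0,0,0,0,0,0,-0.3,0,0,0,0,0,0,-0.3,0,0,-10,0,0,0,-0.3,0,0,-40,0,0,0,-0.3,0,0,-90,0,0,0,-0.3,0,30,-140,0,0,0,-0.3,0,47,-150,0,0,0,-0.3,0,47,-150,0,0,0,-0.3,0,47,-150,0,0,0]

```text
t: 30.25
eef_pos: [557.5, -97.5, 226.7]
tcp_rot: [-3.142, -0.0, 0.063]
ft_force: [0.1, -0.2, -0.8]
opening: 0.345
```

```bash
python3 look.py w9; python3 -c "
from h import *
goto(557.8,-97.6,76,3.4)"
```

```text
30.25 [557.5 -97.5 226.7] [-1.80e+02 -1.00e-02  3.61e+00] 0.345
shift [  0.7   0.7 150. ] rot [-0.   0.1  0.3]
```

View pics/w9.png

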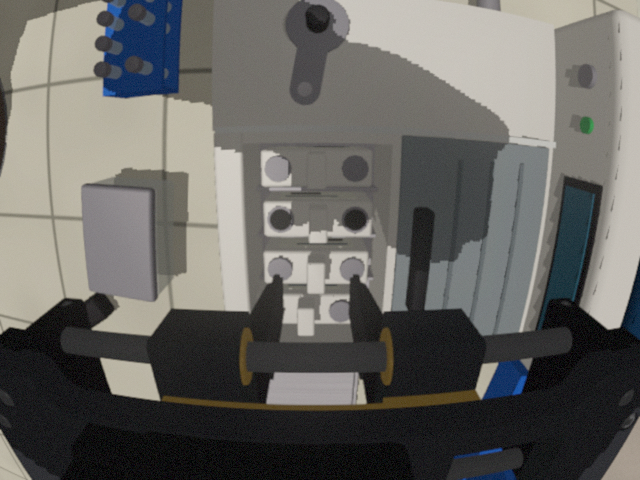

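Lane 4 is filled (caps at (278,168) and (355,168)). The used pack is in the second row from the top, with its fin at (318,222) and its mouths dark. Next I grip it.

Emit:
arm_command:
  motion: [-0.3,1,1,40,0,0,0,-0.3,1,1,80,0,0,0,-0.3,1,1,115,0,0,0,-0.3,1,1,135,0,0,0,-0.3,1,1,145,0,0,0,-0.3,1,1,150,0,0,0,-0.3,1,1,150,0,0,0,-1,1,1,150,0,0,0,-1,1,1,150,0,0,0,-1,1,1,150,0,0,0,-1,1,1,150,0,0,0,-1,1,1,140,0,0,0,-1,1,1,110,0,0,0,-1,1,1,70,0,0,0,-1,1,1,30,0,0,0,-1,1,1,-10,0,0,0,-1,1,1,-25,0,0,0,-1,1,1,-25,0,0,0,-1,1,1,-25,0,0,0]

```text
t: 32.2
eef_pos: [558.4, -98.4, 251.2]
tcp_rot: [-3.141, 0.001, 0.064]
ft_force: [-0.8, -0.1, -1.5]
opening: 0.167
```

```bash
python3 -c "
from h import *
goto(502,-366,250,-86.8)"
```

```text
shift [-73.4 263.4   1.2] rot [ 0.   0.  90.5]
```

Emit:
arm_command:
  motion: [-1,-10,30,0,0,0,8,-1,-20,75,0,0,0,25,-1,-73,263,1,0,0,90.5,-1,-73,263,1,0,0,90.5,-1,-73,263,1,0,0,90.5,-1,-73,263,1,0,0,90.5,-1,-73,263,1,0,0,90.5,-1,-73,263,1,0,0,90.5,-1,-73,263,1,0,0,90.5,-1,-73,263,1,0,0,90.5,-1,-73,263,1,0,0,90.5,-1,-73,263,1,0,0,90.5,-1,-73,263,1,0,0,90.5,-1,-73,263,1,0,0,90.5,-1,-73,263,1,0,0,90.5]

```text
t: 33.7
eef_pos: [502.8, -365.6, 250.3]
tcp_rot: [3.141, 0.0, -1.514]
ft_force: [-0.5, 0.8, -1.0]
opening: 0.163
```

```bash
python3 -c "
from h import *
goto(502,-366,70.5,-86.8)"
```

```text
shift [  0.4   0.8 179.8] rot [0. 0. 0.]
```

Emit:
arm_command:
  motion: [-1,0,0,35,0,0,0,-1,0,0,70,0,0,0,-1,0,0,105,0,0,0,-1,0,0,135,0,0,0,-1,0,0,155,0,0,0,-1,0,0,168,0,0,0,-1,0,0,175,0,0,0,-1,0,0,179,0,0,0,-1,0,0,180,0,0,0,-1,0,0,180,0,0,0]

```text
t: 34.7
eef_pos: [503.2, -365.9, 71.5]
tcp_rot: [-3.141, -0.001, -1.515]
ft_force: [-0.9, 0.1, -0.9]
opening: 0.166
```

Emit:
arm_command:
  motion: [-1,0,0,1.5,0,0,0,-1,0,0,1.5,0,0,0,-0.3,0,0,1.5,0,0,0,-0.3,0,0,1.5,0,0,0,-0.3,0,0,1.5,0,0,0,-0.3,0,0,-10,0,0,0,-0.3,0,0,-40,0,0,0,-0.3,0,0,-90,0,0,0,-0.3,0,0,-140,0,0,0,-0.3,0,0,-190,0,0,0,-0.3,0,0,-240,0,0,0,-0.3,0,0,-255,0,0,0,-0.3,0,0,-255,0,0,0,-0.3,0,0,-255,0,0,0]

```text
t: 36.1
eef_pos: [502.5, -365.4, 325.1]
tcp_rot: [3.141, 0.001, -1.515]
ft_force: [0.2, 0.4, -0.6]
opening: 0.347
```

```bash
python3 look.py w10 used1 pack1; python3 fins.py w10; python3 -c "
from h import *
goto(540,-130,350,3.4)"
```

```text
36.1 [ 502.5 -365.4  325.1] [ 1.7997e+02  3.0000e-02 -8.6830e+01] 0.347
used1 [319. 190.] 0.71 [ 503. -370.   10.]
pack1 [185. 146.] 0.94 [ 556.  -184.4    4. ]
pack1 [157. 146.] 0.87 [ 556.9 -141.4    4. ]
pack1 [100. 149.] 0.79 [554.4 -44.8   4. ]
fins
374 rect [ 504.3 -366.4] [29.7 14.6] 3.2 med [ 504.8 -366.4   88.3] px [310 187  14  27]
boxtops
2101 rect [ 504.4 -366.5] [35.  99.3] 3.3 med [ 506.1 -366.1   62.7] px [275 181  84  30]
rim
850 rect [ 501.4 -295.1] [ 64.3 255.4] 82.1 med [ 529.9 -287.3   20.1] px [252  97  53 185]
66 rect [ 623.2 -359.8] [ 2.9 26.4] 3.1 med [ 623.1 -359.8   20.4] px [306  97  22   3]
79 rect [ 624.6 -388.8] [ 3.7 26.7] 3.9 med [ 624.5 -389.1   20.1] px [329  97  22   4]
593 rect [ 542.8 -448.8] [182.2  38.6] 14.3 med [ 561.5 -448.7   20.1] px [355  98  32 137]
119 rect [ 422.2 -455.5] [51.3  4. ] 4.0 med [ 423.  -455.3   20.1] px [376 236   5  36]
73 rect [ 383.8 -449.1] [11.6 26.2] 27.3 med [ 383.3 -451.9   19.9] px [361 273  18   9]
308 rect [ 378.3 -372.3] [ 5.2 91.2] 3.0 med [ 378.6 -370.2   19.8] px [283 278  66   5]
shift [-233.   -50.4  -25.7] rot [  0.    0.2 -90.2]
```

View pics/w10.png

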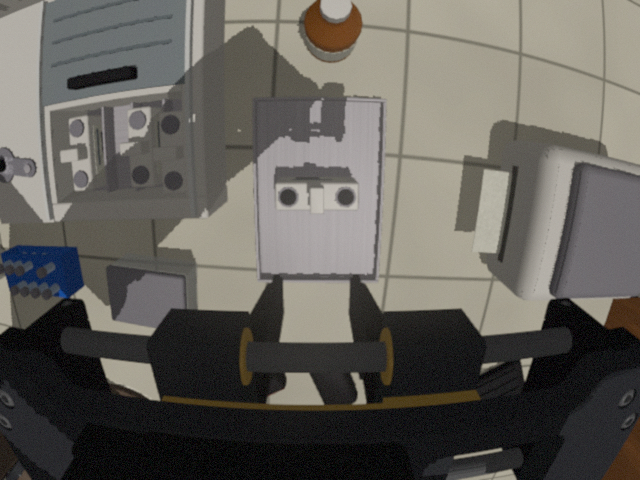

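The used pack stands upright mid-tray (317,197), and the bay holds three capped packs. Now I check the bay from above.

Emit:
arm_command:
  motion: [-0.3,-233,-50,-25,0,0,-90.2,-0.3,-233,-50,-25,0,0,-90.2,-0.3,-233,-50,-25,0,0,-90.2,-0.3,-233,-50,-25,0,0,-90.2,-0.3,-233,-50,-25,0,0,-90.2,-0.3,-233,-50,-25,0,0,-90.2,-0.3,-233,-50,-25,0,0,-90.2,-0.3,-233,-50,-25,0,0,-90.2,-0.3,-233,-50,-25,0,0,-90.2,-0.3,-233,-50,-25,0,0,-90.2,-0.3,-233,-50,-25,0,0,-90.2,-0.3,-233,-50,-25,0,0,-90.2,-0.3,-233,-50,-25,0,0,-90.2]

```text
t: 37.55
eef_pos: [539.8, -130.2, 349.9]
tcp_rot: [-3.141, 0.001, 0.056]
ft_force: [-0.4, -0.0, -0.5]
opening: 0.353
```

```bash
python3 look.py w11; python3 - <<'E'
from h import *
f=np.load('w11.npz');k=env.calibration('wrist');k['cam_to_world']=f['T']
P=cloud(k,f['d'],True);P[f['d']==0]=np.nan
R=Ro.from_euler('z',3.4,degrees=True).as_matrix()
L=(P-np.array([558.8,-121.3,10]))@R
for z0,z1 in [(55,66),(78,95)]:
  for y in (-70.5,-23.5,23.5,70.5):
    m=(abs(L[...,1]-y)<22)&(L[...,2]>z0)&(L[...,2]<z1)&(abs(L[...,0])<59)
    Q=L[m]
    if len(Q)>20: print(z0,y,len(Q),'x',np.percentile(Q[:,0],[1,50,99]).round(1),'y',np.percentile(Q[:,1],[1,50,99]).round(1),'z',np.percentile(Q[:,2],[5,50,95]).round(1))
m=(P[...,2]>118)&(P[...,2]<132)&(P[...,0]>600)&(P[...,0]<690)&(P[...,1]<-50)&(P[...,1]>-190)
r=cv2.minAreaRect(P[m][:,:2].astype(np.float32));print(r)
goto(r[0][0],r[0][1],111,3.4)
E
```

```text
37.55 [ 539.8 -130.2  349.9] [-1.7997e+02  7.0000e-02  3.2300e+00] 0.353
55 -70.5 1636 x [-57.9 -12.   38.5] y [-84.6 -66.  -51.4] z [56.5 58.9 64.3]
55 -23.5 1764 x [-50.5  -9.6  47.1] y [-39.1 -21.2  -6.3] z [56.4 58.8 64.2]
55 70.5 1845 x [-49.4  -6.1  47.3] y [54.5 70.9 87.8] z [56.5 58.7 64.1]
78 -70.5 341 x [-17.2  -9.9  59. ] y [-92.4 -67.2 -52.5] z [82.4 84.2 85.8]
78 -23.5 355 x [-9.  -0.9 58.9] y [-37.9 -22.9  -8.8] z [82.4 84.3 85.6]
78 70.5 375 x [-9.1 -1.3  6.8] y [56.7 71.6 85.5] z [82.2 84.2 85.6]
((643.1318969726562, -115.3223876953125), (15.56928539276123, 89.57659149169922), 3.3489627838134766)
shift [104.2  -9.  238.9] rot [-0.   0.1 -0.2]
```

View pics/w11.png

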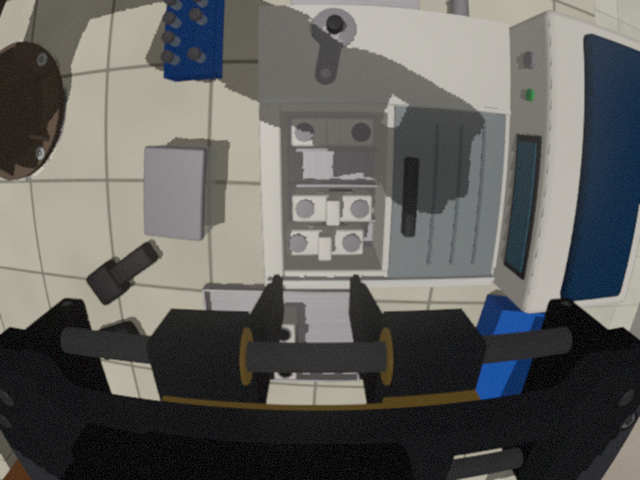

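Packs stand in lanes 1, 2 and 4, flat on the floor. The handle is at (410,197). Next I close the cover.

Emit:
arm_command:
  motion: [-0.1,50,-9,50,0,0,0,-0.1,104,-9,90,0,0,0,-0.1,104,-9,140,0,0,0,-0.1,104,-9,180,0,0,0,-0.1,104,-9,210,0,0,0,-0.1,104,-9,228,0,0,0,-0.1,104,-9,236,0,0,0,-0.1,104,-9,238,0,0,0,-0.1,104,-9,238,0,0,0,-1,104,-9,238,0,0,0,-1,104,-9,238,0,0,0,-1,104,-9,238,0,0,0,-1,104,-9,238,0,0,0,-1,104,-9,238,0,0,0,-1,104,-9,238,0,0,0]

```text
t: 39.1
eef_pos: [643.4, -115.2, 113.0]
tcp_rot: [3.141, -0.001, 0.059]
ft_force: [0.4, -0.2, 4.8]
opening: 0.143
```

Emit:
arm_command:
  motion: [-1,-10,0,0,0,0,0,-1,-25,0,0,0,0,0,-1,-40,0,0,0,0,0,-1,-55,0,0,0,0,0,-1,-70,0,0,0,0,0,-1,-85,0,0,0,0,0,-1,-100,0,0,0,0,0,-1,-112,0,0,0,0,0,-1,-120,0,0,0,0,0,-1,-126,0,0,0,0,0,-1,-130,0,0,0,0,0,-1,-130,0,0,0,0,0]

```text
t: 40.3
eef_pos: [512.7, -122.7, 113.0]
tcp_rot: [-3.142, 0.0, 0.059]
ft_force: [-2.1, 1.6, 7.9]
opening: 0.145
```

Emit:
arm_command:
  motion: [-1,-2,0,0,0,0,0,-1,-4,0,0,0,0,0,-1,-6,0,0,0,0,0,-1,-6,0,0,0,0,0]

```text
t: 40.7
eef_pos: [507.4, -123.0, 113.0]
tcp_rot: [3.141, -0.001, 0.059]
ft_force: [1.7, 3.2, 6.0]
opening: 0.142
```

Emit:
arm_command:
  motion: [-1,-1,0,0,0,0,0,-1,-3,0,0,0,0,0,-1,-3,0,0,0,0,0]

```text
t: 41.0
eef_pos: [507.4, -123.1, 113.0]
tcp_rot: [3.141, -0.007, 0.058]
ft_force: [19.2, 8.4, -4.5]
opening: 0.144
```

The cover is against its shut stop (x 507.4, +19 N). I let go and go on to the dust knob.

Emit:
arm_command:
  motion: [-1,2,0,0,0,0,0,0,2,0,0,0,0,0,0,2,0,0,0,0,0,0,2,0,0,0,0,0,0,2,0,-20,0,0,0,0,2,0,-60,0,0,0,0,2,-10,-110,0,0,0,0,2,-40,-150,0,0,0,0,2,-60,-200,0,0,0,0,2,-60,-230,0,0,0,0,2,-60,-230,0,0,0,0,2,-60,-230,0,0,0]

```text
t: 42.2
eef_pos: [502.6, -63.3, 342.6]
tcp_rot: [3.141, -0.0, 0.059]
ft_force: [-0.7, -0.4, 0.1]
opening: 0.499
```

```bash
python3 look.py w12 dust_knob pin cover_handle; python3 - <<'E'
from h import *
f=np.load('w12.npz');k=env.calibration('wrist');k['cam_to_world']=f['T']
P=cloud(k,f['d'],True);P[f['d']==0]=np.nan
def rc(x0,x1,y0,y1,z0,z1):
    m=(P[...,2]>z0)&(P[...,2]<z1)&(P[...,0]>x0)&(P[...,0]<x1)&(P[...,1]<y1)&(P[...,1]>y0)
    if m.sum()<5: print(None);return
    r=cv2.minAreaRect(P[m][:,:2].astype(np.float32));print(m.sum(),np.round(r[0],1),np.round(r[1],1),r[2],np.median(P[m],0)); return r
rc(480,640,-190,-50,118,132)
r=rc(520,640,30,110,119,135)
goto(r[0][0],r[0][1],109,3.4)
E
```

```text
42.2 [502.6 -63.3 342.6] [ 1.7998e+02 -2.0000e-02  3.3800e+00] 0.499
dust_knob [369.  83.] 0.64 [547.9  70.2 128. ]
pin [355. 137.] 0.68 [540.2  12.4 100. ]
cover_handle [317. 259.] 0.68 [ 506.3 -123.2  126. ]
976 [ 506.6 -123.2] [13.7 89.1] 3.2151594161987305 [ 506.22485274 -120.4456222   126.01106239]
235 [546.2  68.6] [16.9 16.8] 21.916019439697266 [546.06849136  68.11095019 128.98317583]
shift [  51.8 -129.2  232.2] rot [-0.   0.1 -0.1]
```

View pics/w12.png

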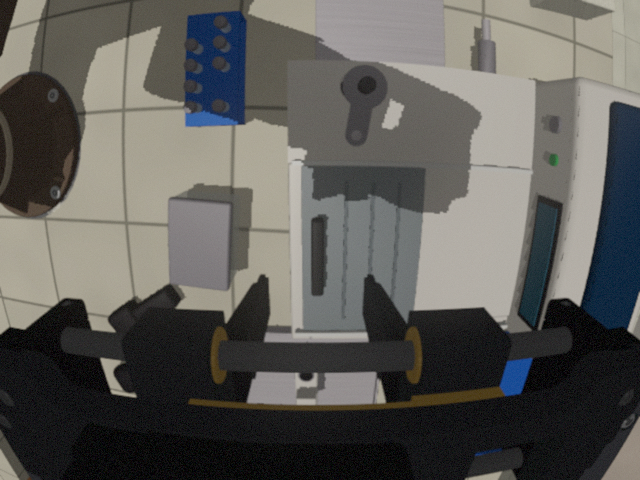

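The cover is shut, with the handle at (318,257). The knob is at (367,85) and the pin at (356,137).

Emit:
arm_command:
  motion: [0,20,-50,30,0,0,0,0,40,-100,60,0,0,0,0,52,-129,100,0,0,0,0,52,-129,150,0,0,0,0,52,-129,190,0,0,0,0,52,-129,215,0,0,0,0,52,-129,228,0,0,0,0,52,-129,232,0,0,0,0,52,-129,232,0,0,0,-1,52,-129,232,0,0,0,-1,52,-129,232,0,0,0,-1,52,-129,232,0,0,0,-1,52,-129,232,0,0,0,-1,52,-129,232,0,0,0]

```text
t: 43.8
eef_pos: [547.4, 68.5, 111.0]
tcp_rot: [3.141, -0.001, 0.059]
ft_force: [-0.6, -0.8, 2.5]
opening: 0.177
```

```bash
python3 - <<'E'
from h import *
s=env.state();p=s['eef_pos'];R=Ro.from_euler('xyz',s['tcp_rot'])
pin=np.array([539.9,12.4]);v=p[:2]-pin
print(p,s['opening'],np.hypot(*v))
for a in range(0,85,8):
    c,sn=np.cos(np.radians(-a)),np.sin(np.radians(-a))
    q=pin+np.array([c*v[0]-sn*v[1],sn*v[0]+c*v[1]])
    print(a,R.inv().apply(np.r_[q,p[2]]-p).round(1))
E
```

```text
[547.42323144  68.5259255  111.01746668] 0.17726381789907278 56.62789528160988
0 [0. 0. 0.]
8 [7.6 2.  0. ]
16 [14.9  5.1  0. ]
24 [21.7  9.2  0. ]
32 [27.8 14.2  0. ]
40 [33.2 20.   0. ]
48 [37.7 26.4  0. ]
56 [41.3 33.5  0. ]
64 [43.9 40.9  0. ]
72 [45.4 48.7  0. ]
80 [45.8 56.6  0. ]
```

Emit:
arm_command:
  motion: [-1,3.8,0.8,0,0,0,4,-1,7.6,2,0,0,0,8,-1,14.9,5,0,0,0,16,-1,21.7,9,0,0,0,24,-1,27.8,14,0,0,0,32,-1,33.2,20,0,0,0,40,-1,37.7,26.4,0,0,0,48,-1,41.3,33.5,0,0,0,56,-1,43.9,41,0,0,0,64,-1,45.4,48.7,0,0,0,72,-1,45.4,48.7,0,0,0,72]

```text
t: 44.9
eef_pos: [595.1, 22.5, 111.0]
tcp_rot: [3.141, 0.001, -1.204]
ft_force: [-2.8, 4.3, 5.2]
opening: 0.178
```

Now let go and rise.

Emit:
arm_command:
  motion: [0,0,0,0,0,0,0,0,0,0,0,0,0,0,0,0,0,0,0,0,0,0,0,0,-20,0,0,0,0,0,0,-60,0,0,0,0,0,0,-110,0,0,0,0,0,0,-160,0,0,0,0,0,0,-210,0,0,0,0,0,0,-250,0,0,0,0,0,0,-280,0,0,0,0,0,0,-300,0,0,0,0,0,0,-300,0,0,0]

```text
t: 46.1
eef_pos: [595.8, 22.6, 413.2]
tcp_rot: [-3.137, -0.002, -1.198]
ft_force: [0.9, 1.1, 0.1]
opening: 0.497
```

```bash
python3 look.py w13 dust_knob pin; python3 -c "
from h import *
goto(440,353,430,-89)"
```

```text
46.1 [595.8  22.6 413.2] [-1.7976e+02 -1.3000e-01 -6.8610e+01] 0.497
dust_knob [314. 198.] 0.56 [592.4  23.5 128. ]
pin [305. 232.] 0.69 [539.   14.6 100. ]
shift [-364.2   24.1  -20.6] rot [ 0.1  0.  20.4]
```

View pics/w13.png

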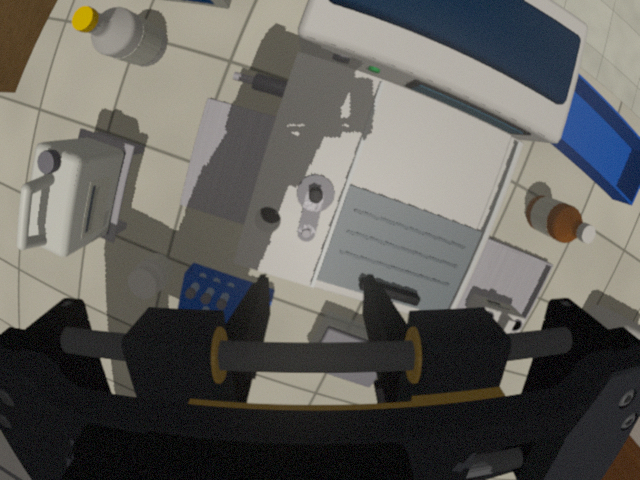

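The sample port is uncovered (269,215), with the knob at (315,193). The bay cover is shut. Next is the canister.

Emit:
arm_command:
  motion: [0,-364,24,-20,0,0,20.4,0,-364,24,-20,0,0,20.4,0,-364,24,-20,0,0,20.4,0,-364,24,-20,0,0,20.4,0,-364,24,-20,0,0,20.4,0,-364,24,-20,0,0,20.4,0,-364,24,-20,0,0,20.4,0,-364,24,-20,0,0,20.4,0,-364,24,-20,0,0,20.4,0,-364,24,-20,0,0,20.4,0,-364,24,-20,0,0,20.4,0,-364,24,-20,0,0,20.4]

```text
t: 47.45
eef_pos: [441.0, 351.8, 430.3]
tcp_rot: [3.141, -0.0, -1.555]
ft_force: [-0.2, -0.2, -0.7]
opening: 0.501
```

```bash
python3 look.py w14 supply_plate canister; python3 - <<'E'
from h import *
f=np.load('w14.npz');k=env.calibration('wrist');k['cam_to_world']=f['T']
P=cloud(k,f['d'],True);P[f['d']==0]=np.nan
def rc(n,x0,x1,y0,y1,z0,z1):
    m=(P[...,2]>z0)&(P[...,2]<z1)&(P[...,0]>x0)&(P[...,0]<x1)&(P[...,1]<y1)&(P[...,1]>y0)
    if m.sum()<5: print(None);return
    r=cv2.minAreaRect(P[m][:,:2].astype(np.float32));print(n,m.sum(),np.round(r[0],1),np.round(r[1],1),round(r[2],1),np.median(P[m],0).round(1)); return r
rc('bar',380,580,290,430,232,250)
rc('can',380,580,290,430,182,193)
rc('spout',380,580,290,430,200,213)
rc('stand',370,600,280,440,54,66)
rc('plate',450,720,80,260,5,12)
E
```

```text
47.45 [441.  351.8 430.3] [ 1.7998e+02 -3.0000e-02 -8.9120e+01] 0.501
supply_plate [435.  99.] 0.61 [580.6 161.    8. ]
canister [315. 159.] 0.76 [474.  353.6   0. ]
canister [437. 100.] 0.35 [581.2 155.2   0. ]
canister [550.  94.] 0.31 [621.7 -72.9   0. ]
bar 1417 [470.9 354.2] [86.5 16.1] 0.6 [471.7 354.2 243. ]
can 6825 [481.3 354.3] [140.9  83.6] 1.0 [482.5 347.9 190.1]
spout 635 [531.6 355. ] [38.2 28.1] 0.7 [535.6 354.7 208.5]
stand 295 [479. 359.] [164.5 107.6] 0.2 [496.9 409.9  60.2]
plate 7712 [583.5 163.2] [251.1 127.7] 3.4 [576.5 166.7   8.4]
```

View pics/w14.png

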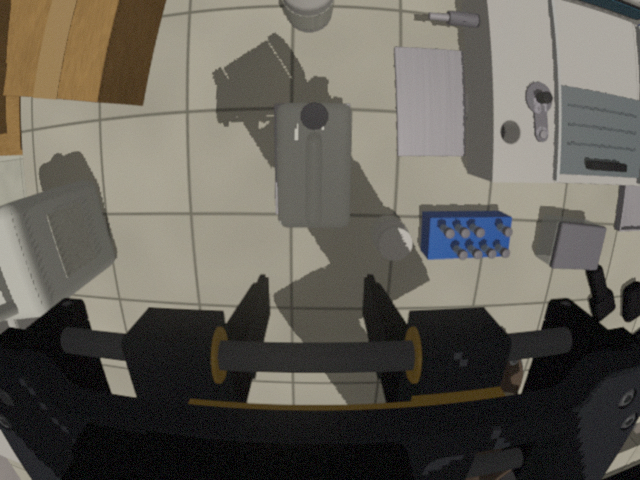

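The picture shows the canister from above (bar along (314,175), spout at (314,115)) and the bare supply plate, with corners near (395,48), (463,50), (464,156) and (397,155).

```bash
python3 - <<'E'
from h import *
f=np.load('w14.npz');k=env.calibration('wrist');k['cam_to_world']=f['T']
c=[at_z(k,uv,8,True) for uv in ((395,48),(462,50),(464,156),(397,155))]
print(np.round(c,1),np.mean(c,0))
P=cloud(k,f['d'],True);P[f['d']==0]=np.nan
R=Ro.from_euler('z',3.4,degrees=True).as_matrix()
L=(P-np.array([582,160,0]))@R
m=(L[...,2]>5.5)&(L[...,2]<11)&(abs(L[...,0])<140)&(abs(L[...,1])<90)
n,lab,st,_=cv2.connectedComponentsWithStats(cv2.morphologyEx(m.astype(np.uint8),cv2.MORPH_OPEN,np.ones((5,5))))
i=1+st[1:,4].argmax();Q=L[lab==i]
print(st[i],np.percentile(Q,[1,99],0).round(1))
goto(480.5,354.2,226,-89.1)
E
```

```text
[[660.1 228.9   8. ]
 [670.4 114.1   8. ]
 [490.4 104.1   8. ]
 [484.9 221.1   8. ]] [576.42349951 167.04032592   8.        ]
[ 395   47   72  110 7315] [[-92.  -51.8   6. ]
 [ 82.8  64.9  10.7]]
shift [ -1.4 -39.7 204.5] rot [ 0. -0.  0.]
```

Emit:
arm_command:
  motion: [0,-1,-40,40,0,0,0,0,-1,-40,80,0,0,0,0,-1,-40,120,0,0,0,0,-1,-40,155,0,0,0,0,-1,-40,180,0,0,0,0,-1,-40,197,0,0,0,0,-1,-40,207,0,0,0,0,-1,-40,213,0,0,0,0,-1,-40,213,0,0,0,-1,-1,-40,213,0,0,0,-1,-1,-40,213,0,0,0,-1,-1,-40,213,0,0,0,-1,-1,-40,213,0,0,0,-1,-1,-40,213,0,0,0]

```text
t: 49.0
eef_pos: [480.4, 354.6, 217.8]
tcp_rot: [-3.141, 0.0, -1.554]
ft_force: [-1.0, 1.9, 1.8]
opening: 0.165
```

Emit:
arm_command:
  motion: [-1,0,0,-3,0,0,0,-1,0,0,-8,0,0,0,-1,0,0,-15,0,0,0,-1,0,0,-25,0,0,0,-1,0,0,-35,0,0,0,-1,0,0,-45,0,0,0,-1,0,0,-50,0,0,0,-1,0,0,-50,0,0,0,-1,0,0,-50,0,0,0]

```text
t: 49.9
eef_pos: [480.2, 354.4, 267.4]
tcp_rot: [3.141, -0.0, -1.554]
ft_force: [-0.1, 0.5, -7.7]
opening: 0.159
```

```bash
python3 - <<'E'
from h import *
s=env.state();print(s['eef_pos'],s['ft_force'],s['moment'],s['opening'])
k=env.calibration('side');p,d=env.read_camera('side');cv2.imwrite('pics/s15.png',p[:,:,::-1])
P=cloud(k,d)
m=(P[...,0]>380)&(P[...,0]<580)&(P[...,1]>280)&(P[...,1]<440)&(P[...,2]>222)&(P[...,2]<246)
Q=P[m];print(len(Q));A=np.c_[Q[:,:2],np.ones(len(Q))]
print(np.linalg.lstsq(A,Q[:,2],rcond=None)[0],np.median(Q,0))
goto(577,166.5,268,-86.6)
E
```

```text
[480.24366867 354.39091709 267.40783006] [-0.10710731  0.53476468 -7.74103629] [ 0.01662627 -0.00719654  0.01701663] 0.1589469024900214
3269
[ 3.61950180e-02 -8.68655305e-02  2.52290538e+02] [461.75487131 373.40475002 239.00071773]
shift [189.5 -93.6  -0.8] rot [ 0.  -0.  -2.4]
```

View pics/s15.png

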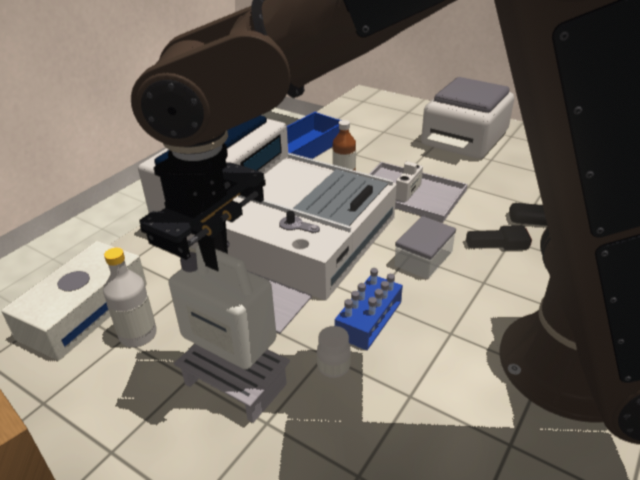

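The canister is lifted almost level (weight 7.7 N). Now I carry it slowly over the plate.

Emit:
arm_command:
  motion: [-1,6,-3,0,0,0,0,-1,18,-9,0,0,0,-0.3,-1,34,-17,0,0,0,-0.6,-1,52,-26,0,0,0,-0.9,-1,70,-35,0,0,0,-1.2,-1,88,-44,0,0,0,-1.5,-1,106,-53,0,0,0,-1.8,-1,124,-62,0,0,0,-2.1,-1,142,-71,0,0,0,-2.4,-1,158,-79,0,0,0,-2.4,-1,172,-86,0,0,0,-2.4,-1,182,-90,0,0,0,-2.4,-1,188,-92,0,0,0,-2.4,-1,189.5,-92.5,0,0,0,-2.4,-1,189.5,-92.5,0,0,0,-2.4,-1,189.5,-92.5,0,0,0,-2.4,-1,189.5,-92.5,0,0,0,-2.4]

```text
t: 51.65
eef_pos: [575.9, 167.1, 267.6]
tcp_rot: [3.142, -0.0, -1.511]
ft_force: [-0.9, -0.4, -7.4]
opening: 0.163
```

```bash
python3 look.py w16; python3 - <<'E'
from h import *
s=env.state();print(s['ft_force'])
p,d=env.read_camera('scene');cv2.imwrite('pics/s16.png',p[:,:,::-1])
goto(576,166.5,170,-86.6)
E
```

```text
51.65 [575.9 167.1 267.6] [180.    -0.   -86.59] 0.163
[ 0.43753477  0.34021588 -6.54763097]
shift [ 0.5  0.  97.7] rot [-0. -0.  0.]
```

View pics/s16.png

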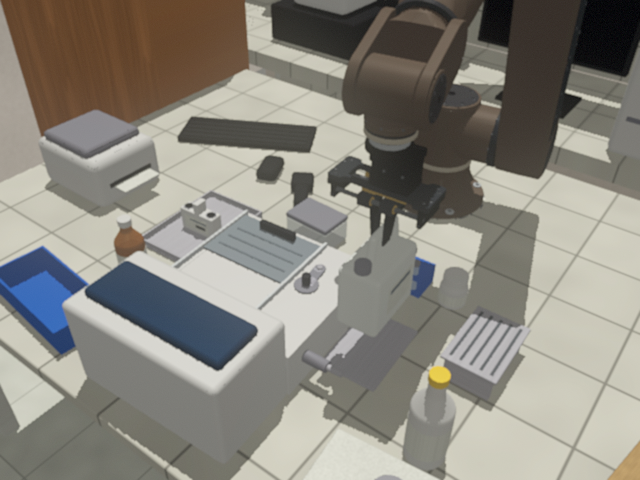

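View pics/w16.png

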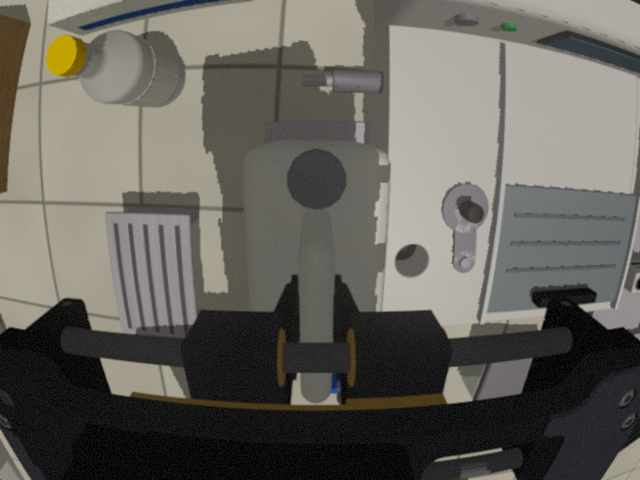

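The canister hangs level, square and over the plate. A hose nozzle at (345,80) lies clear behind the plate's rear edge. Now lowering.

Emit:
arm_command:
  motion: [-1,0,0,10,0,0,0,-1,0,0,28,0,0,0,-1,0,0,46,0,0,0,-1,0,0,62,0,0,0,-1,0,0,75,0,0,0,-1,0,0,85,0,0,0,-1,0,0,91,0,0,0,-1,0,0,94,0,0,0,-1,0,0,96,0,0,0,-1,0,0,97,0,0,0,-1,0,0,98,0,0,0,-1,0,0,98,0,0,0]

```text
t: 52.95
eef_pos: [576.2, 166.6, 169.8]
tcp_rot: [-3.141, -0.0, -1.512]
ft_force: [0.4, -0.4, -7.4]
opening: 0.163
```

Emit:
arm_command:
  motion: [-1,0,0,0.6,0,0,0,-1,0,0,1.2,0,0,0,-1,0,0,1.8,0,0,0,-1,0,0,2.4,0,0,0,-1,0,0,3,0,0,0,-1,0,0,3,0,0,0]

```text
t: 53.55
eef_pos: [576.1, 166.6, 166.5]
tcp_rot: [3.141, -0.0, -1.512]
ft_force: [0.1, -0.4, -6.7]
opening: 0.156
```

Emit:
arm_command:
  motion: [-1,0,0,0.4,0,0,0,-1,0,0,0.8,0,0,0,-1,0,0,1.2,0,0,0,-1,0,0,1.2,0,0,0]

```text
t: 53.95
eef_pos: [576.1, 166.7, 165.8]
tcp_rot: [-3.141, 0.0, -1.512]
ft_force: [-2.5, 0.8, -0.2]
opening: 0.157
```

It is on the plate now (load gone from the wrist). I open and rise.

Emit:
arm_command:
  motion: [-1,0,0,0.4,0,0,0,-0.5,0,0,0.4,0,0,0,-0.1,0,0,0.4,0,0,0,0,0,0,0.4,0,0,0,0,0,0,0.4,0,0,0,0,0,0,-10,0,0,0,0,0,0,-35,0,0,0,0,0,0,-70,0,0,0,0,0,0,-110,0,0,0,0,0,0,-160,0,0,0,0,0,0,-210,0,0,0,0,0,0,-260,0,0,0,0,0,30,-290,0,0,0,0,0,60,-300,0,0,0,0,0,80,-300,0,0,0,0,0,80,-300,0,0,0,0,0,80,-300,0,0,0]

```text
t: 55.65
eef_pos: [496.2, 161.9, 466.2]
tcp_rot: [-3.14, 0.0, -1.512]
ft_force: [-0.1, 0.2, -1.0]
opening: 0.501
```

```bash
python3 look.py w17 dust_knob pin cover_handle; python3 - <<'E'
from h import *
f=np.load('w17.npz');k=env.calibration('wrist');k['cam_to_world']=f['T']
P=cloud(k,f['d'],True);P[f['d']==0]=np.nan
def rc(n,x0,x1,y0,y1,z0,z1):
    m=(P[...,2]>z0)&(P[...,2]<z1)&(P[...,0]>x0)&(P[...,0]<x1)&(P[...,1]<y1)&(P[...,1]>y0)
    if m.sum()<5: print(n,None);return
    Q=P[m];c=np.linalg.lstsq(np.c_[Q[:,:2],np.ones(len(Q))],Q[:,2],rcond=None)[0]
    r=cv2.minAreaRect(Q[:,:2].astype(np.float32));print(n,m.sum(),np.round(r[0],1),np.round(r[1],1),round(r[2],1),np.median(Q,0).round(1),'slope',c[:2].round(3)); return r
rc('bar',480,680,110,230,180,200);rc('can',480,680,110,230,130,142)
rc('handle',480,640,-190,-50,116,135);rc('knob',560,640,-20,60,118,135)
rc('plate',450,720,80,260,5,12)
for c in('scene','side'):
    p,d=env.read_camera(c);cv2.imwrite(f'pics/{c}17.png',p[:,:,::-1])
E
```

```text
55.65 [496.2 161.9 466.2] [-179.93    0.    -86.62] 0.501
dust_knob [418. 128.] 0.86 [591.4  24.8 128. ]
pin [414. 164.] 0.92 [538.2  18.9 100. ]
cover_handle [505. 198.] 0.87 [ 505.3 -126.6  126. ]
cover_handle [204.  47.] 0.74 [691.5 329.4 126. ]
bar 912 [565.3 165.2] [88.7 14.6] 3.3 [565.8 165.3 191.2] slope [-0.     0.074]
can 4924 [575.6 165.9] [144.2  83.7] 3.0 [573.6 167.4 138. ] slope [0.001 0.001]
handle 510 [ 507.2 -123.5] [14.2 90.6] 3.4 [ 507.6 -119.2  125.9] slope [-0.279 -0.028]
knob 138 [594.5  22.7] [17.  16.8] 5.3 [594.9  23.7 129.2] slope [ 0.025 -0.247]
plate 1164 [580.4 163.1] [245.7 126.2] 3.4 [582.5 115.5   8.2] slope [-0.     0.002]
```

View pics/w17.png

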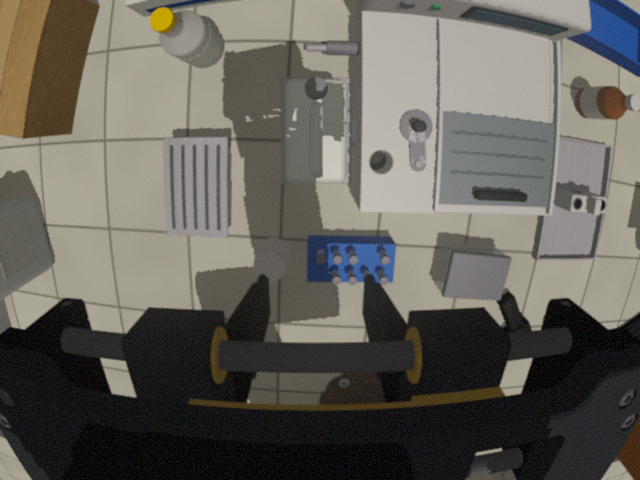

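View pics/side17.png

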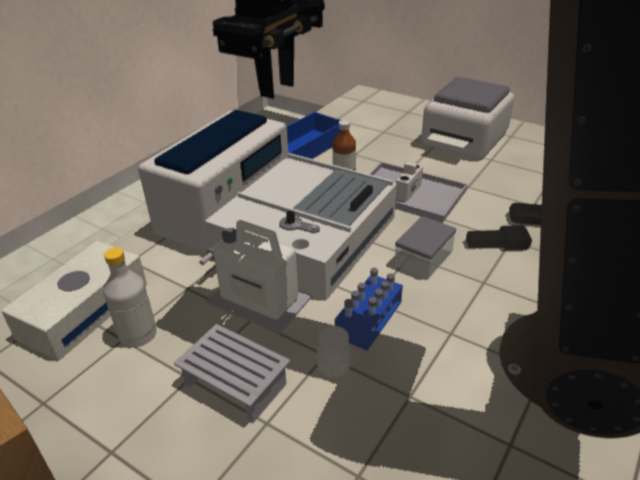

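The canister stands flat on the plate (wrist picture, (316,130)), the port (381,160) is uncovered, the cover is shut, and the used pack is in the tray. The bystanders are where they were. Handing in.

```bash
python3 -c "
from h import *
s=env.state();print(s['t'],s['qvel'].round(4));print(env.job_done())"
```

```text
55.95 [ 0.0018 -0.0025  0.0021  0.0002 -0.0015  0.0015]
the job is handed in; nothing more can be done
None
```

The analyser is ready for the morning run, and I handed the job in at about 56 s. No verdict came back, so the results below rest on my own last checks.

- **Bay cover:** I slid it open to its stop, and shut it again once the packs were in place. It travelled 136.8 of 137 mm and met the shut stop with about 19 N. A last look put its handle within 1 mm of that position.
- **Fresh packs:** All three stand in lanes 1, 2 and 4, flat on the floor at the last look before shutting. The lane 1 pack moved about 10 mm towards the front while I was fetching the next one, but it was level and within the 20 mm limit, so I left it. I could not see the packs again after shutting.
- **Used pack:** There was only one, in lane 3. It now stands upright in the middle of the tray.
- **Dust cover:** It is open to about 1.45 rad, not quite the 1.65 rad stop, and the sample port is uncovered.
- **Canister:** It stands flat on the supply plate, about 1–2 mm from my estimate of the plate's centre and within about 0.4° of the plate's direction.
- **Bystanders:** The other things on the bench look unmoved in the final pictures.

One disagreement came up on the way. The scene and side cameras' depth readings differed by about 10 mm in x, so I relied on the wrist camera, and every grasp and placing agreed with it.

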